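Reload the orbital shaker: free the bar, swap the bottles, clamp and set the speed

TASK

Reload the shaker: loosen the clamp knob, draw the sliding bar well back, stand the narrow bottles of the last run upright in the steel tray and every wide bottle from the bench upright on the platform between the two rubber bars. Push the bar up until all the wide bottles are held snug, tighten the clamp knob fully to lock it there, and last of all turn the speed dial to 6. Leave the spectacles, the tip box and the slide box where they are.

Things in the scene. Friction and masses are not known exactly. Their poses are not given: they have to be found in the camera images.
- shaker: orbital shaker, fixed: white housing 300 x 290 mm, control deck in front (top 75 mm high), aluminium platform behind it (top 100 mm high). Origin on the bench; x from the deck to the shaker's back, y left seen from the deck, z up. In this frame the platform spans x -85..125, y -155..155 mm, with 8 mm lips on its front and right (-y) edges.
- fixed_bar (a point): middle of the near face of the fixed bar, at shaker x = 95, y = -22 mm, 30 mm above the platform; axes as the shaker's. The bar, a rubber sleeve 20 mm thick, lies along y at the back of the platform, shaker y -138..94 mm, top 40 mm above the platform; its end brackets are 44 mm high.
- row (a point): point on the platform's top at shaker x = 67, y = -30 mm, axes as the shaker's. Bottles that touch the fixed bar have their axes on the line along y through this point. They go side by side in one row, e.g. 65 mm to the right (-y) of it, at it, and 65 mm to the left; anywhere along the bars will do.
- bar (a joint): position of the sliding bar, 0 to 0.095 m, growing as it is drawn to the deck (shaker -x): the gap between the two bars' faces is 30 mm + this. Bottles are snug at about 0.026. It starts locked at a gap of 41 to 44 mm, closed on the narrow bottles. Loosened, it slides with about 2 N and stays where left; locked, it holds against about 20 N.
- bar_mid (a point): point on the sliding bar's face that looks to the fixed bar, 30 mm above the platform, shaker y = -30 mm. This bar is like the fixed one and parallel to it, shaker y -138..94 mm. Its left end is held by an aluminium carriage on a rail along x (60 x 40 mm, top 42 mm above the platform, centred on the bar's axis at y = 128 mm), with the clamp knob on top.
- clamp (a joint): angle of the clamp knob, rad: 0 fully tight, 1.5 fully loose, with stops. From above, anticlockwise loosens (value grows), clockwise tightens. The bar is free above about 0.7; below that a shoe presses on the rail ever harder, and turning takes up to 0.25 N m at the tight end. It stays where it is left. Starts tight (0 to 0.1).
- clamp_grip (a point): grip point of the clamp knob, on its upright axis, 173 mm above the bench, on the carriage at shaker y = 128 mm. Round it is a black upright wing, 56 mm long along this point's y, 14 mm thick, from 9 mm above to 21 mm below the point; the carriage's top is 31 mm below it. Tight, the wing lies along the bar; loose, along the slide. Gripping it serves to slide the bar.
- dial (a joint): angle of the speed dial, rad: numbers 0 to 10, 0.3 rad a number, so 6 is 1.8. Clockwise from above raises it. A spring ball clicks it into place at every number (about 0.1 N m to leave a click). Starts at 1, 2 or 3.
- dial_grip (a point): grip point of the dial, on its upright axis, 106 mm above the bench, at shaker x = -132, y = -65 mm. Round it is a black upright bar 52 mm long along this point's x, 14 mm thick, 7 mm above to 23 mm below the point, on a skirt of radius 29 mm. The white line at its +x end is the pointer: to shaker +x at 5, left (+y) at 0, right at 10. Eleven marks on the deck, those of 0, 5, 10 longer.
- bottle_1: wide bottle: amber glass, 100 ml, capped, one of up to three alike (two or three are present): round body 56 mm across up to 58 mm height, shoulder, white screw cap 48 mm across from 74 to 100 mm (the top), about 0.22 kg. Origin at the centre of its underside, z up its axis. Starts upright on the bench (z = 0).
- bottle_2: wide bottle: amber glass, 100 ml, capped, one of up to three alike (two or three are present): round body 56 mm across up to 58 mm height, shoulder, white screw cap 48 mm across from 74 to 100 mm (the top), about 0.22 kg. Origin at the centre of its underside, z up its axis. Starts upright on the bench (z = 0).
- bottle_3: wide bottle: amber glass, 100 ml, capped, one of up to three alike (two or three are present): round body 56 mm across up to 58 mm height, shoulder, white screw cap 48 mm across from 74 to 100 mm (the top), about 0.22 kg. Origin at the centre of its underside, z up its axis. Starts upright on the bench (z = 0).
- sample_1: narrow bottle: white plastic, 60 ml, of the last run, one of up to two alike (one or two are present): round body 40 mm across up to 44 mm height, shoulder, grey screw cap 34 mm across from 59 to 85 mm (the top), about 0.09 kg. Origin at the centre of its underside, z up its axis. Starts upright on the platform between the bars.
- sample_2: narrow bottle: white plastic, 60 ml, of the last run, one of up to two alike (one or two are present): round body 40 mm across up to 44 mm height, shoulder, grey screw cap 34 mm across from 59 to 85 mm (the top), about 0.09 kg. Origin at the centre of its underside, z up its axis. Starts upright on the platform between the bars.
- tray_in (a point): centre of the inner floor (4 mm above the bench) of the steel tray, fixed to the bench: 180 mm (along this point's x) x 115 mm outside, rim 16 mm high, walls 4 mm; empty at the start. The narrow bottles go anywhere in it.
- spectacles: open spectacles on the bench, 130 x 145 mm, 47 mm high, 35 g; bystander, origin under the bridge
- tip_box: pipette tip box, 85 x 122 mm, 74 mm high, grey with clear lid; bystander, origin at the centre of its underside
- slide_box: flat white slide box, 175 x 85 mm, 37 mm high; bystander, origin at the centre of its underside
Not all that is in view belongs to the job. Leave any pink look-alike of the bottle_3 alone. Several things look just like the part that bears tray_in: the one meant starts farthest to the robot's left.

How it is judged:
On the way, in this order (a step that is already met when the one before it is completed fails the run):
1. the clamp knob is loosened (past 0.8 rad) (value of joint clamp above 0.8 rad), for 0.1 s.
2. the sliding bar is drawn back to a gap of more than 75 mm (value of joint bar above 0.045 m), for 0.1 s.
3. every narrow bottle stands upright in the tray and every wide one on the platform between the bars, let go (x of sample_1 in the frame of tray_in between -0.085 and 0.085 m and y of sample_1 in the frame of tray_in between -0.053 and 0.053 m and z of sample_1 in the frame of tray_in between -0.004 and 0.004 m and angle between each of sample_1, sample_2, bottle_1, bottle_2, bottle_3's own z axis and vertical below 0.09 rad and contact force between the fingers and sample_1 below 0.2 N and x of sample_2 in the frame of tray_in between -0.085 and 0.085 m and y of sample_2 in the frame of tray_in between -0.053 and 0.053 m and z of sample_2 in the frame of tray_in between -0.004 and 0.004 m and contact force between the fingers and sample_2 below 0.2 N and x of bottle_1 in the frame of row between -0.078 and 0.006 m and y of bottle_1 in the frame of row between -0.098 and 0.115 m and z of bottle_1 in the frame of row between -0.004 and 0.004 m and contact force between the fingers and bottle_1 below 0.2 N and x of bottle_2 in the frame of row between -0.078 and 0.006 m and y of bottle_2 in the frame of row between -0.098 and 0.115 m and z of bottle_2 in the frame of row between -0.004 and 0.004 m and contact force between the fingers and bottle_2 below 0.2 N and x of bottle_3 in the frame of row between -0.078 and 0.006 m and y of bottle_3 in the frame of row between -0.098 and 0.115 m and z of bottle_3 in the frame of row between -0.004 and 0.004 m and contact force between the fingers and bottle_3 below 0.2 N), for 0.2 s.
4. the bar is up against the bottles (gap under 59.5 mm) and the knob is tight (under 0.2 rad) (x of bottle_1 in the frame of row between -0.006 and 0.006 m and y of bottle_1 in the frame of row between -0.098 and 0.115 m and z of bottle_1 in the frame of row between -0.004 and 0.004 m and angle between each of bottle_1, bottle_2, bottle_3's own z axis and vertical below 0.09 rad and contact force between the fingers and bottle_1 below 0.2 N and x of bottle_2 in the frame of row between -0.006 and 0.006 m and y of bottle_2 in the frame of row between -0.098 and 0.115 m and z of bottle_2 in the frame of row between -0.004 and 0.004 m and contact force between the fingers and bottle_2 below 0.2 N and x of bottle_3 in the frame of row between -0.006 and 0.006 m and y of bottle_3 in the frame of row between -0.098 and 0.115 m and z of bottle_3 in the frame of row between -0.004 and 0.004 m and contact force between the fingers and bottle_3 below 0.2 N and value of joint bar below 0.0295 m and value of joint clamp below 0.2 rad), for 0.2 s.
5. the speed dial is at 6 (within 0.1 rad) (value of joint dial between 1.7 and 1.9 rad), for 0.3 s.
At the end, for the whole second after the job is handed in: Wide bottles upright (within 0.09 rad) on the platform within 6 mm of the row line, at rest; narrow ones upright in the tray; all let go; gap between the bars under 59.5 mm, clamp knob within 0.2 rad of tight, speed dial within 0.1 rad of 6 (1.8 rad) (all of step 4 and all of step 5 and x of sample_1 in the frame of tray_in between -0.085 and 0.085 m and y of sample_1 in the frame of tray_in between -0.053 and 0.053 m and z of sample_1 in the frame of tray_in between -0.004 and 0.004 m and angle between each of sample_1, sample_2's own z axis and vertical below 0.09 rad and contact force between the fingers and sample_1 below 0.2 N and x of sample_2 in the frame of tray_in between -0.085 and 0.085 m and y of sample_2 in the frame of tray_in between -0.053 and 0.053 m and z of sample_2 in the frame of tray_in between -0.004 and 0.004 m and contact force between the fingers and sample_2 below 0.2 N and linear speed of each of bottle_1, bottle_2, bottle_3 below 0.02 m/s); the robot touches nothing.
It fails at once if the spectacles moved more than 30 mm (distance of spectacles from where it was at the start of the episode above 0.03 m).
It fails at once if the tip box moved more than 30 mm (distance of tip_box from where it was at the start of the episode above 0.03 m).
It fails at once if the slide box moved more than 30 mm (distance of slide_box from where it was at the start of the episode above 0.03 m).
Of sample_1, sample_2 only 1 to 2 are there at a start; the rules pass over those that are not, and their reading is None.
Of bottle_1, bottle_2, bottle_3 only 2 to 3 are there at a start; the rules pass over those that are not, and their reading is None.
At some moment in a run one of bottle_1, bottle_2, bottle_3 may be knocked a few centimetres aside while the robot is not near it.
It also fails if it takes over 210 s, if anything falls off the work surface, if the arm or the gripper's body presses on something with over 40 N, if the wrist force passes 120 N, or if a joint passes its speed limit or range.

ROBOT

A 6-joint arm with a two-finger parallel gripper is mounted at the origin on the work surface. World frame = base frame: x ahead of the robot, y to its left, z up, the work surface at z = 0. Lengths are in m, angles in rad, forces in N, time in s.
With the tool pointing down it reaches from about 0.425 to 0.95 m from the base axis. Payload 3.5 kg.
Tool frame: the origin (TCP) lies at the very end of the fingers, on their centre line; the grasp point (between the pads) lies 19 mm behind it; z points along the fingers, y is the line along which they close (so a half turn about z gives the same grasp; the last joint's range is limited). The gripper opens to 85 mm and grips with 20 to 120 N. Pads are 22 mm wide; open, the fingers measure 114 mm over their backs; the gripper's body (76 mm by 85 mm) begins 54 mm behind the grasp point. The pads swing forward as they close: fully open they stand 13 mm farther back than shut.
Start: joints at [-1.432, 0.286, 1.577, -0, 1.279, -0.15], TCP at [0.192, -0.647, 0.231] pointing down, gripper open.
Joint ranges: [-2.77, 2.77], [-0.9, 2.22], [0.21, 2.48], [-1.53, 4.67], [0.24, 2.81], [-2.84, 2.84]. Speed limits (rad/s): [2.79, 2.79, 3.14, 3.14, 3.14, 3.14].

INTERFACE

Orientations are given as a unit quaternion [x, y, z, w].
In Python, from plant import ctrl gives the robot as it stands.
- The arm moves only by the tool carry_out, never from a script. Its argument "deltas" is one flat list of numbers, 6 for each row, row after row: the shift along the tool's x, y, z in m, then the turn, a rotation vector about the tool's x, y, z in rad. A call has 1 to 5 rows; each row is the pose to reach, as a shift and turn from the pose commanded when the call began, along the tool's axes at that moment; what a row does not reach only later rows make up. A row lasts 1/8 s, in which the tool goes at most 62.5 mm and 10.7 degrees, less where a joint would pass 70% of its speed; a pose out of reach is approached as far as the arm can. A call with a gripper value outside its range is refused whole. "grip" is the opening in per cent of the stroke, from 0 (shut) to 100 (fully open), set as the call begins (left out, the last holds). The fingers move at their own pace and stop on an object; "grip_force" is the grip in N (left out, the last holds). Time passes only in rows, so rows that repeat a pose let the fingers close. It gives the time, the measured TCP pose, the force, the opening and the grip force at its end, in the units of the state.
- ctrl.get_state(): the state, without advancing time (a new reading comes with each control period).
- ctrl.read_camera(name): name is "scene" or "top"; returns (picture, depth): 420x560x3 uint8, red, green, blue; 420x560 float32, m along the optical axis (not along the pixel's ray), 0 where there is no reading.
- ctrl.camera_model(name): a dict with "intrinsics" (3x3 intrinsics, pixels), "extrinsics" (4x4, takes a point from world to camera coordinates). Camera axes: x right, y down, z forward; pixel columns grow to the right and rows downward; lengths in m; the calibration is good to about 2 mm. A picture is of the moment at which its call begins. camera_model takes no time and is no camera call.
- ctrl.sign_off(): hands the job in; it is judged then, once.
Trained networks look in the newest picture that a camera, given by its name, has taken for a name from the list of things; names that differ only in an ending like _2 or _b are one class to them, and where a whole thing is asked for, a point or a joint stands for the part that bears it (a point fixed in the world has none). Each returns a list of dicts, best first, with "score" (0 to 1); they miss things now and then, are a little off and sometimes report something else, mostly with a low value. They report only what shows in the picture. A call takes as long as a camera call. They do not tell look-alikes from the thing itself.
- ctrl.find_in(camera, query): "uv" ([column, row] in pixels, amid what is visible of it).
The state is a dict: "time": time; "qpos": joint angles; "dq": joint speeds; "joint_efforts": joint torques, N m; "eef_pos": TCP position; "tcp_rot": TCP orientation; "contact_force": force on the tool from outside, world axes, zero at the start; "wrist_torque": the same for the moment, N m; "opening": opening from 0.0 (shut) to 1.0 (fully open); "finger_force": force on a finger pad.
Only numpy, scipy, OpenCV 4.12 (cv2) and the standard library are available. Lean on these libraries where they do the work, as an engineer would, in place of code of your own. Each camera call takes 0.05 s, during which the arm holds its last target. There are 200 camera calls.

## Working session

There is one attempt and no reset: what is moved stays moved. The work goes in short steps, Python scripts to look and compute and a tool call to move; the robot and the scene stay as the last step left them, time stands still between calls to the robot, and variables do not carry over. Pictures are saved under pics/ and viewed, at most 14 in all, crops included, and the job is handed in when it is done.

Besides the shell and the picture viewer there is one more tool, called after "Request:" by a JSON object that holds its "op" and its "data". carry_out: Moves the arm, as the interface text tells. Its arguments: {"type":"object","properties":{"deltas":{"type":"array"},"grip":{"type":"number"},"grip_force":{"type":"number"}},"required":["deltas"]}

```bash
ls; mkdir -p pics; python3 - <<'E'
from plant import ctrl
import cv2,numpy as np
for n in("scene","top"):
    im,d=ctrl.read_camera(n); cv2.imwrite(f"pics/{n}0.png",im[:,:,::-1]); np.savez(f"{n}0.npz",im=im,d=d)
    m=ctrl.camera_model(n); print(n,m["intrinsics"],m["extrinsics"])
    for q in("bottle_1","sample_1","tray_in","clamp","dial","bar","fixed_bar","shaker"):
        try: r=ctrl.find_in(n,q)
        except Exception as e: r=[]; print(q,e)
        print(q,[(np.round(x["uv"]).tolist(),round(x["score"],2)) for x in r])
s=ctrl.get_state(); print(s)
E
```

```text
pics
scene [[501.65814072   0.         286.19248129]
 [  0.         501.65814072 211.03718735]
 [  0.           0.           1.        ]] [[ 0.26472688  0.96431426  0.00420513 -0.04712333]
 [ 0.7213452  -0.19512838 -0.66451939 -0.28274865]
 [-0.63998499  0.1789495  -0.74725919  1.84326627]
 [ 0.          0.          0.          1.        ]]
bottle_1 [([205.0, 274.0], 0.96), ([202.0, 241.0], 0.71), ([238.0, 235.0], 0.65)]
sample_1 [([324.0, 246.0], 0.8), ([207.0, 276.0], 0.72), ([349.0, 241.0], 0.53), ([339.0, 244.0], 0.23)]
tray_in [([432.0, 211.0], 0.84), ([378.0, 158.0], 0.79), ([379.0, 234.0], 0.62), ([475.0, 250.0], 0.37)]
clamp [([392.0, 228.0], 0.81)]
dial [([308.0, 204.0], 0.56)]
bar [([377.0, 236.0], 0.6), ([394.0, 226.0], 0.37)]
fixed_bar [([338.0, 239.0], 0.86)]
shaker [([340.0, 241.0], 0.77)]
top [[539.47291812   0.         280.79775263]
 [  0.         539.47291812 222.88138323]
 [  0.           0.           1.        ]] [[ 0.02311269 -0.99953455  0.0199122  -0.11936681]
 [-0.98503032 -0.02617158 -0.17038286  0.5082872 ]
 [ 0.17082469 -0.01567612 -0.98517673  1.75048203]
 
[... 432 characters left out ...]
time': 0.9, 'qpos': array([-1.43202147e+00,  2.86288726e-01,  1.57670442e+00,  1.80119352e-05,
        1.27861276e+00, -1.49968542e-01]), 'dq': array([-0.00013737, -0.00058877, -0.00048177,  0.00118042, -0.00027024,
       -0.00136773]), 'joint_efforts': array([-7.25099781e-04, -4.05961418e+01, -2.92941946e+01, -1.84514488e-04,
        5.10810914e-04,  5.43098452e-06]), 'eef_pos': array([ 0.19225514, -0.64702262,  0.23132999]), 'tcp_rot': array([ 9.89596869e-01,  1.43868125e-01,  8.66122097e-06, -6.58107234e-06]), 'contact_force': array([-0.04000116, -0.39375091,  0.08111871]), 'wrist_torque': array([ 0.01869617, -0.02929405, -0.05610469]), 'finger_force': 0.0, 'opening': 1.0019937868622089}
```

```bash
python3 - <<'E'
import cv2
a=cv2.imread("pics/scene0.png")[100:340,130:530]; cv2.imwrite("pics/a.png",cv2.resize(a,(800,480),interpolation=cv2.INTER_CUBIC))
a=cv2.imread("pics/top0.png")[100:370,90:450]; cv2.imwrite("pics/b.png",cv2.resize(a,(792,594),interpolation=cv2.INTER_CUBIC))
E
```

```text
(no output)
```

View pics/a.png

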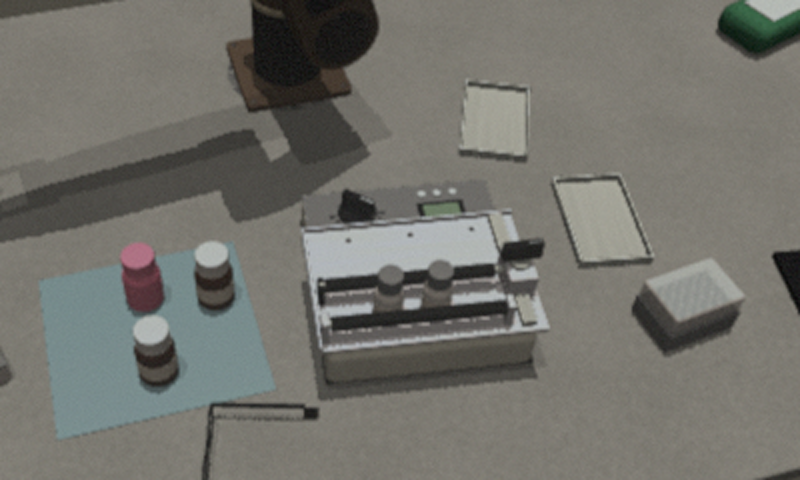

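View pics/b.png

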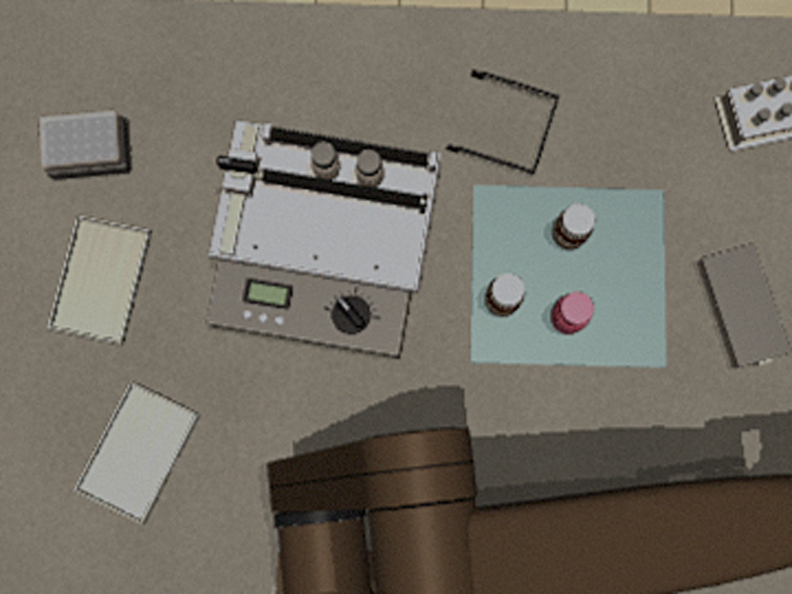

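Top crop: two white-capped wide bottles at full px (351,201) and (321,232). The pink look-alike is at (350,242) and stays. Two trays, at (135,227) and (152,304). Two grey-capped narrow bottles between the bars at (237,173) and (257,176), knob at (198,173), dial at (249,243). Next I'll work out positions.

```bash
cat > h.py <<'E'
from plant import ctrl
import numpy as np,cv2
from scipy.spatial.transform import Rotation as R
def ray(cam,uv,z):
    m=ctrl.camera_model(cam);K,E=m["intrinsics"],m["extrinsics"]
    d=E[:3,:3].T@np.linalg.inv(K)@[uv[0],uv[1],1]; c=-E[:3,:3].T@E[:3,3]
    return c+d*(z-c[2])/d[2]
def cloud(cam,d):
    m=ctrl.camera_model(cam);K,E=m["intrinsics"],m["extrinsics"]
    v,u=np.mgrid[:d.shape[0],:d.shape[1]]
    p=np.stack([u,v,np.ones_like(u)],-1)@np.linalg.inv(K).T*d[...,None]
    return (p-E[:3,3])@E[:3,:3]
def proj(cam,p):
    m=ctrl.camera_model(cam);q=m["extrinsics"][:3,:3]@p+m["extrinsics"][:3,3];q=m["intrinsics"]@q
    return q[:2]/q[2]
E
python3 - <<'E'
from h import *
o={n:np.load(n+"0.npz") for n in("top","scene")}
P={n:cloud(n,o[n]["d"]) for n in o}
T=P["top"];
for uv in[(135,227),(152,304)]: print("tray",ray("top",uv,.004))
# tray rects via brightness
im=o["top"]["im"];g=im.astype(int)
for (u,v) in[(135,227),(152,304)]:
    w=np.zeros(g.shape[:2],np.uint8);w[v-45:v+45,u-35:u+35]=1
    m=((g.min(2)>125)&(w>0)).astype(np.uint8);m=cv2.morphologyEx(m,cv2.MORPH_CLOSE,np.ones((3,3)));c=max(cv2.findContours(m,0,1)[0],key=cv2.contourArea)
    b=cv2.boxPoints(cv2.minAreaRect(c)); q=np.array([ray("top",x,.012)[:2] for x in b]); print(q.mean(0),np.linalg.norm(np.diff(q,axis=0),axis=1),np.arctan2(*(np.diff(q,axis=0)[:2,::-1].T)))
# platform
z=T[...,2];box=np.zeros(z.shape,bool);box[145:240,180:295]=1
m=box&(z>.09)&(z<.115);q=T[m][:,:2].astype(np.float32);r=cv2.minAreaRect(q);print("plat",r,m.sum())
for n in P:
    Z=P[n];print(n,"bench z",np.median(Z[...,2]))
    X=Z.reshape(-1,3)
    for name,lo,hi,c in[("cap",.178,.19,None),("wide",.09,.105,None),("knob",.172,.187,None),("bars",.134,.142,None)]:
        mm=(X[:,2]>lo)&(X[:,2]<hi)&(X[:,0]>.4)&(X[:,1]>-.5)&(X[:,1]<.4)
        im2=mm.reshape(Z.shape[:2]).astype(np.uint8)
        k,l,s,cc=cv2.connectedComponentsWithStats(im2)
        for i in range(1,k):
            if s[i,4]>25: y=Z[l==i];rr=cv2.minAreaRect(y[:,:2].astype(np.float32));print(name,np.round(cc[i]),s[i,4],y.mean(0).round(4),np.round(rr[1],3),round(rr[2],1))
E
```

```text
tray [0.49094307 0.38529185 0.004     ]
tray [0.23504285 0.311692   0.004     ]
[0.49336143 0.38680203] [0.18132239 0.11603718 0.18097696] [-0.16793416 -1.79235999]
[0.23063545 0.31258475] [0.18256384 0.11514029 0.18182766] [-0.42447674 -2.02161208]
plat ((0.5779672861099243, 0.041067928075790405), (0.31175994873046875, 0.25339698791503906), 81.18492126464844) 4418
top bench z -5.625225659829723e-05
cap [236. 169.] 81 [0.6536 0.0388 0.1845] [0.031 0.032] 84.8
cap [257. 173.] 76 [ 0.6436 -0.0261  0.1844] [0.033 0.032] 43.1
cap [197. 173.] 61 [0.6366 0.1599 0.1828] [0.054 0.014] 82.9
wide [198. 160.] 49 [0.7022 0.1712 0.0996] [0.018 0.042] 82.1
wide [218. 170.] 301 [0.6702 0.1029 0.0994] [0.096 0.071] 84.1
wide [247. 176.] 105 [0.655  0.0082 0.0993] [0.04  0.044] 82.5
wide [275. 180.] 272 [ 0.6422 -0.0833  0.0995] [0.084 0.056] 82.0
wide [240. 206.] 2613 [0.5544 0.0265 0.0994] [0.276 0.128] 81.8
wide [189. 201.] 121 [0.5649 0.1917 0.0989] [0.023 0.101] 81.2
wide [352. 199.] 139 [ 0.5863 -0.3374  0.0993] [0.044 0.047] 47.8
wide [320. 231.] 153 [ 0.4782 -0.2337  0.0994] [0.045 0.046] 60.
[... 1124 characters left out ...]
wide [336. 248.] 108 [0.6284 0.0174 0.098 ] [0.025 0.042] 67.3
wide [347. 266.] 1146 [0.6914 0.027  0.0978] [0.311 0.067] 83.7
wide [206. 266.] 238 [ 0.5928 -0.3363  0.0974] [0.046 0.048] 44.1
knob [392. 223.] 109 [0.6427 0.1608 0.1782] [0.056 0.017] 82.7
knob [350. 236.] 132 [0.6587 0.0382 0.1816] [0.032 0.033] 82.5
knob [325. 239.] 133 [ 0.6495 -0.0267  0.1813] [0.031 0.033] 72.7
bars [390. 237.] 110 [0.6587 0.1571 0.1386] [0.041 0.035] 82.2
bars [366. 235.] 93 [0.6341 0.0985 0.1373] [0.058 0.022] 78.3
bars [338. 237.] 51 [0.6226 0.0209 0.1375] [0.031 0.019] 76.8
bars [304. 241.] 135 [ 0.6089 -0.0704  0.1372] [0.079 0.021] 79.5
bars [338. 256.] 507 [0.6813 0.0017 0.1374] [0.259 0.046] 81.0
```

Candidates: wide bottles at top px (352,199) and (320,231), with white caps 100 mm high. The pink one at (351,240) is rejected. For the tray, the one at (135,227) has y=0.387 against 0.313 for the other, so it is the left one. Shaker: yaw ≈ -8.3°, origin ≈ (0.580, 0.040). Knob at (0.640,0.160), samples at (0.656,0.039) and (0.646,-0.026). The crops and heights confirm these. Moving above the knob.

Request:
{"op": "carry_out", "data": {"deltas": [0.044, -0.0431, -0.002, 0, 0, 0, 0.088, -0.0862, -0.004, 0, 0, 0, 0.132, -0.1293, -0.006, 0, 0, 0, 0.176, -0.1724, -0.008, 0, 0, 0, 0.22, -0.2155, -0.01, 0, 0, 0]}}

```text
time: 1.52
eef_pos: [0.3425, -0.3761, 0.2417]
tcp_rot: [0.99, 0.144, 0.0, 0.0]
contact_force: [0.9, -0.1, 1.3]
opening: 1.003
finger_force: 0.0
```

Request:
{"op": "carry_out", "data": {"deltas": [0.044, -0.0431, -0.002, 0, 0, 0, 0.088, -0.0862, -0.004, 0, 0, 0, 0.132, -0.1293, -0.006, 0, 0, 0, 0.176, -0.1724, -0.008, 0, 0, 0, 0.22, -0.2155, -0.01, 0, 0, 0]}}

```text
time: 2.15
eef_pos: [0.4921, -0.1067, 0.2519]
tcp_rot: [0.99, 0.144, 0.001, 0.0]
contact_force: [0.0, -1.3, 0.3]
opening: 0.999
finger_force: 0.0
```

Request:
{"op": "carry_out", "data": {"deltas": [0.044, -0.0431, -0.002, 0, 0, 0, 0.088, -0.0862, -0.004, 0, 0, 0, 0.132, -0.1293, -0.006, 0, 0, 0, 0.176, -0.1724, -0.008, 0, 0, 0, 0.22, -0.2155, -0.01, 0, 0, 0]}}

```text
time: 2.78
eef_pos: [0.6416, 0.1626, 0.2617]
tcp_rot: [0.99, 0.144, 0.0, 0.0]
contact_force: [0.3, -0.1, 0.6]
opening: 0.999
finger_force: 0.0
```

Request:
{"op": "carry_out", "data": {"deltas": [0, 0, 0, 0, 0, -0.18, 0, 0, 0, 0, 0, -0.36, 0, 0, 0, 0, 0, -0.54, 0, 0, 0, 0, 0, -0.72, 0, 0, 0, 0, 0, -0.9]}}

```text
time: 3.4
eef_pos: [0.6408, 0.1607, 0.2613]
tcp_rot: [0.827, 0.562, -0.0, -0.0]
contact_force: [-0.1, -1.0, 0.2]
opening: 1.003
finger_force: 0.0
```

Request:
{"op": "carry_out", "data": {"deltas": [0, 0, 0, 0, 0, -0.12, 0, 0, 0, 0, 0, -0.237, 0, 0, 0, 0, 0, -0.237]}}

```text
time: 3.78
eef_pos: [0.6408, 0.1607, 0.2613]
tcp_rot: [0.757, 0.654, -0.0, 0.0]
contact_force: [0.4, -0.8, -0.1]
opening: 1.001
finger_force: 0.0
```

Request:
{"op": "carry_out", "data": {"deltas": [0, 0, 0.04, 0, 0, 0, 0, 0, 0.08, 0, 0, 0, 0, 0, 0.107, 0, 0, 0, 0, 0, 0.107, 0, 0, 0]}}

```text
time: 4.28
eef_pos: [0.6389, 0.1605, 0.1511]
tcp_rot: [0.757, 0.653, -0.003, -0.002]
contact_force: [-1.1, -0.4, -0.6]
opening: 1.004
finger_force: 0.0
```

Request:
{"op": "carry_out", "data": {"deltas": [0, 0, 0, 0, 0, 0, 0, 0, 0, 0, 0, 0, 0, 0, 0, 0, 0, 0, 0, 0, 0, 0, 0, 0, 0, 0, 0, 0, 0, 0], "grip": 0, "grip_force": 50}}

```text
time: 4.9
eef_pos: [0.639, 0.1611, 0.1556]
tcp_rot: [0.756, 0.654, -0.002, -0.002]
contact_force: [-7.1, 0.1, 6.4]
opening: 0.151
finger_force: 50.6
```

Request:
{"op": "carry_out", "data": {"deltas": [0, 0, 0, 0, 0, -0.15, 0, 0, 0, 0, 0, -0.3, 0, 0, 0, 0, 0, -0.45, 0, 0, 0, 0, 0, -0.6, 0, 0, 0, 0, 0, -0.75]}}

```text
time: 5.52
eef_pos: [0.6406, 0.1613, 0.1555]
tcp_rot: [0.462, 0.887, 0.0, -0.0]
contact_force: [-2.4, 1.3, 2.3]
opening: 0.157
finger_force: 49.8
```

Request:
{"op": "carry_out", "data": {"deltas": [0, 0, 0, 0, 0, -0.15, 0, 0, 0, 0, 0, -0.3, 0, 0, 0, 0, 0, -0.45, 0, 0, 0, 0, 0, -0.6, 0, 0, 0, 0, 0, -0.68]}}

```text
time: 6.15
eef_pos: [0.6413, 0.1622, 0.1555]
tcp_rot: [0.141, 0.99, 0.002, 0.001]
contact_force: [0.8, 3.9, 2.1]
opening: 0.154
finger_force: 49.6
```

Request:
{"op": "carry_out", "data": {"deltas": [0.0139, -0.002, 0, 0, 0, 0, 0.0277, -0.0039, 0, 0, 0, 0, 0.0416, -0.0059, 0, 0, 0, 0, 0.0554, -0.0078, 0, 0, 0, 0, 0.0693, -0.0098, 0, 0, 0, 0]}}

```text
time: 6.78
eef_pos: [0.5725, 0.1721, 0.1555]
tcp_rot: [0.142, 0.99, 0.002, 0.002]
contact_force: [4.0, 3.6, 0.7]
opening: 0.156
finger_force: 49.9
```

Request:
{"op": "carry_out", "data": {"deltas": [0, 0, 0, 0, 0, 0, 0, 0, 0, 0, 0, 0, 0, 0, 0, 0, 0, 0], "grip": 100}}

```text
time: 7.15
eef_pos: [0.5719, 0.1704, 0.1543]
tcp_rot: [0.143, 0.99, -0.0, 0.0]
contact_force: [-0.5, 0.6, -0.1]
opening: 0.783
finger_force: 0.0
```

Request:
{"op": "carry_out", "data": {"deltas": [0, 0, -0.045, 0, 0, 0, 0, 0, -0.09, 0, 0, 0, 0, 0, -0.09, 0, 0, 0.18, 0, 0, -0.09, 0, 0, 0.36, 0, 0, -0.09, 0, 0, 0.54]}}

```text
time: 7.78
eef_pos: [0.5719, 0.1705, 0.2444]
tcp_rot: [0.404, 0.915, -0.0, 0.0]
contact_force: [-0.0, -0.3, -0.1]
opening: 1.0
finger_force: 0.0
```

Request:
{"op": "carry_out", "data": {"deltas": [0, 0, 0, 0, 0, 0.18, 0, 0, 0, 0, 0, 0.36, 0, 0, 0, 0, 0, 0.54, 0, 0, 0, 0, 0, 0.72, 0, 0, 0, 0, 0, 0.89]}}

```text
time: 8.4
eef_pos: [0.5718, 0.1705, 0.2441]
tcp_rot: [0.758, 0.652, -0.0, -0.0]
contact_force: [0.7, 0.6, -0.5]
opening: 0.999
finger_force: 0.0
```

```bash
cat >> h.py <<'E'
def comps(names=("top","scene"),bands=((.178,.19),(.09,.105)),reg=(.25,.85,-.55,.5)):
    for n in names:
        im,d=ctrl.read_camera(n);Z=cloud(n,d)
        cv2.imwrite(f"pics/last_{n}.png",im[:,:,::-1])
        for lo,hi in bands:
            mm=(Z[...,2]>lo)&(Z[...,2]<hi)&(Z[...,0]>reg[0])&(Z[...,0]<reg[1])&(Z[...,1]>reg[2])&(Z[...,1]<reg[3])
            k,l,s,cc=cv2.connectedComponentsWithStats(mm.astype(np.uint8))
            for i in range(1,k):
                if s[i,4]>25: y=Z[l==i];rr=cv2.minAreaRect(y[:,:2].astype(np.float32));print(n,lo,np.round(cc[i]),s[i,4],y.mean(0).round(4),np.round(rr[1],3),round(rr[2],1),im[l==i].mean(0).round())
E
python3 - <<'E'
from h import *
comps(); s=ctrl.get_state();print(s["time"],s["eef_pos"],s["tcp_rot"],s["qpos"])
E
```

```text
top 0.178 [236. 169.] 82 [0.6527 0.0383 0.1842] [0.033 0.032] 33.7 [109. 103.  96.]
top 0.178 [257. 173.] 81 [ 0.6435 -0.0271  0.184 ] [0.031 0.032] 11.2 [111. 106.  99.]
top 0.09 [243. 187.] 2236 [0.618  0.02   0.0993] [0.303 0.139] 80.3 [157. 155. 156.]
top 0.09 [352. 199.] 149 [ 0.5864 -0.3377  0.0991] [0.045 0.047] 83.7 [164. 165. 167.]
top 0.09 [238. 216.] 1056 [0.519  0.0321 0.0994] [0.272 0.056] 80.7 [150. 148. 147.]
top 0.09 [320. 231.] 147 [ 0.4781 -0.2333  0.0991] [0.044 0.047] 64.6 [164. 165. 167.]
top 0.09 [352. 239.] 144 [ 0.4535 -0.3352  0.0994] [0.045 0.047] 46.4 [167. 118. 134.]
scene 0.178 [385. 202.] 52 [0.5716 0.1716 0.1806] [0.012 0.053] 74.0 [39. 38. 36.]
scene 0.178 [350. 235.] 116 [0.6577 0.0383 0.1831] [0.031 0.036] 69.2 [105. 103. 100.]
scene 0.178 [325. 238.] 114 [ 0.6483 -0.0261  0.1827] [0.033 0.032] 27.7 [107. 105. 102.]
scene 0.09 [308. 203.] 55 [ 0.4469 -0.0061  0.0976] [0.049 0.02 ] 60.3 [33. 32. 31.]
scene 0.09 [332. 233.] 2908 [0.5748 0.0233 0.0982] [0.277 0.165] 82.6 [146. 147. 147.]
scene 0.09 [236. 228.] 194 [ 0.4848 -0.2333  0.0974] [0.048 0.048] 47.5 [165. 169. 165.]
scene 0.09 [199. 229.] 197 [ 0.4601 -0.3344  0.0975] [0.047 0.048] 68.6 [163. 108. 123.]
scene 0.09 [351. 264.] 1244 [0.6866 0.0388 0.0978] [0.129 0.336] 11.6 [126. 124. 122.]
scene 0.09 [205. 266.] 233 [ 0.5923 -0.3363  0.0976] [0.045 0.05 ] 80.9 [166. 170. 168.]
8.5 [0.57181203 0.17050269 0.24414936] [ 7.56571314e-01  6.53911167e-01 -1.77242597e-04 -2.57984599e-05] [ 1.19936011e-01  1.05892338e-01  1.76213927e+00 -1.62358509e-04
  1.27388388e+00  2.65294724e-01]
```

Request:
{"op": "carry_out", "data": {"deltas": [-0.0395, 0.0338, 0, 0, 0, 0, -0.0789, 0.0677, 0, 0, 0, 0, -0.1184, 0.1015, 0, 0, 0, 0, -0.1184, 0.1015, 0.045, 0, 0, 0, -0.1184, 0.1015, 0.09, 0, 0, 0]}}

```text
time: 9.12
eef_pos: [0.6559, 0.0376, 0.1538]
tcp_rot: [0.756, 0.655, 0.001, 0.001]
contact_force: [-0.4, -0.0, -0.6]
opening: 1.0
finger_force: 0.0
```

Request:
{"op": "carry_out", "data": {"deltas": [0, 0, 0, 0, 0, 0, 0, 0, 0, 0, 0, 0, 0, 0, 0, 0, 0, 0, 0, 0, 0, 0, 0, 0], "grip": 0, "grip_force": 25}}

```text
time: 9.62
eef_pos: [0.6555, 0.0393, 0.1577]
tcp_rot: [0.756, 0.654, 0.001, 0.001]
contact_force: [-5.7, 0.5, 6.2]
opening: 0.393
finger_force: 24.8
```

Request:
{"op": "carry_out", "data": {"deltas": [0, 0, -0.04, 0, 0, 0, 0, 0, -0.085, 0, 0, 0, 0, 0, -0.13, 0, 0, 0]}}

```text
time: 10.0
eef_pos: [0.6553, 0.0391, 0.2868]
tcp_rot: [0.756, 0.654, 0.001, 0.001]
contact_force: [0.4, -0.5, -2.0]
opening: 0.393
finger_force: 25.2
```

Request:
{"op": "carry_out", "data": {"deltas": [0.04, -0.0207, 0, 0, 0, 0, 0.0801, -0.0413, 0, 0, 0, 0, 0.1201, -0.062, 0, 0, 0, 0, 0.1602, -0.0827, 0, 0, 0, 0]}}

```text
time: 10.5
eef_pos: [0.5961, 0.2109, 0.2856]
tcp_rot: [0.756, 0.654, 0.001, 0.001]
contact_force: [0.4, -0.4, -1.2]
opening: 0.387
finger_force: 25.2
```

Request:
{"op": "carry_out", "data": {"deltas": [0.04, -0.0207, 0, 0, 0, 0, 0.0801, -0.0413, 0, 0, 0, 0, 0.1201, -0.062, 0, 0, 0, 0, 0.1602, -0.0827, 0, 0, 0, 0]}}

```text
time: 11.0
eef_pos: [0.5373, 0.3816, 0.2856]
tcp_rot: [0.756, 0.654, 0.002, 0.0]
contact_force: [0.4, 0.3, -1.6]
opening: 0.389
finger_force: 25.2
```

Request:
{"op": "carry_out", "data": {"deltas": [0, 0, 0.05, 0, 0, 0, 0, 0, 0.1, 0, 0, 0, 0, 0, 0.15, 0, 0, 0, 0, 0, 0.19, 0, 0, 0, 0, 0, 0.19, 0, 0, 0]}}

```text
time: 11.62
eef_pos: [0.5352, 0.3788, 0.0906]
tcp_rot: [0.756, 0.654, -0.003, -0.001]
contact_force: [-0.7, -0.3, -1.0]
opening: 0.389
finger_force: 25.2
```

```bash
python3 - <<'E'
from h import *
comps(("scene",),((.103,.14),),(.35,.7,.25,.5)); s=ctrl.get_state();print(s["eef_pos"])
im=cv2.imread("pics/last_scene.png")[150:290,340:520];cv2.imwrite("pics/c.png",cv2.resize(im,None,fx=4,fy=4))
E
```

```text
scene 0.103 [441. 196.] 140 [0.5399 0.3708 0.119 ] [0.024 0.076] 87.1 [40. 39. 37.]
[0.53715334 0.37985122 0.09387922]
```

View pics/c.png

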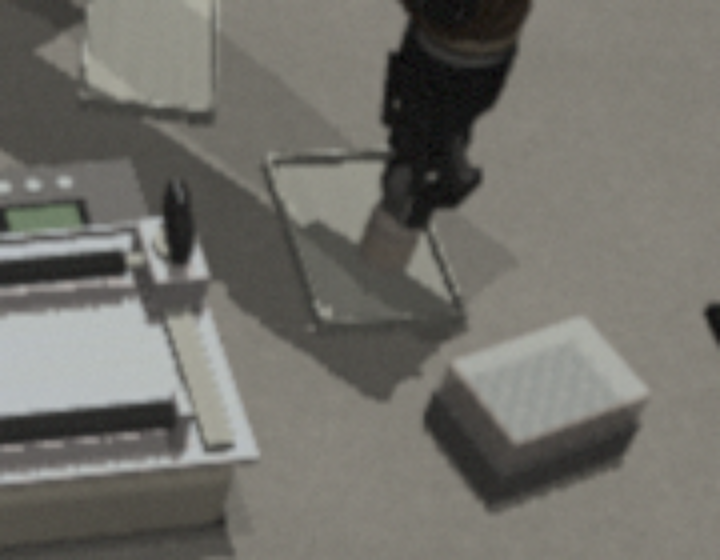

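The scene crop shows the bottle held upright above the right half of the tray (crop px (390,240)), well clear of the tip box.

Request:
{"op": "carry_out", "data": {"deltas": [0, 0, 0.015, 0, 0, 0, 0, 0, 0.026, 0, 0, 0, 0, 0, 0.03, 0, 0, 0, 0, 0, 0.031, 0, 0, 0, 0, 0, 0.032, 0, 0, 0]}}

```text
time: 12.3
eef_pos: [0.5378, 0.3801, 0.0627]
tcp_rot: [0.756, 0.654, 0.0, 0.0]
contact_force: [0.7, 0.0, -0.8]
opening: 0.392
finger_force: 25.3
```

Request:
{"op": "carry_out", "data": {"deltas": [0, 0, 0.001, 0, 0, 0, 0, 0, 0.002, 0, 0, 0, 0, 0, 0.002, 0, 0, 0]}}

```text
time: 12.68
eef_pos: [0.5379, 0.3804, 0.0617]
tcp_rot: [0.756, 0.654, 0.001, -0.0]
contact_force: [-2.3, -0.6, 5.3]
opening: 0.389
finger_force: 25.9
```

Request:
{"op": "carry_out", "data": {"deltas": [0, 0, 0, 0, 0, 0, 0, 0, 0, 0, 0, 0, 0, 0, -0.05, 0, 0, 0, 0, 0, -0.11, 0, 0, 0, 0, 0, -0.17, 0, 0, 0], "grip": 60}}

```text
time: 13.3
eef_pos: [0.5372, 0.3796, 0.2312]
tcp_rot: [0.757, 0.654, -0.0, -0.0]
contact_force: [1.5, 0.4, -0.3]
opening: 0.6
finger_force: 0.0
```

Request:
{"op": "carry_out", "data": {"deltas": [-0.0483, 0.0207, -0.02, 0, 0, 0, -0.0966, 0.0415, -0.02, 0, 0, 0, -0.1449, 0.0623, -0.02, 0, 0, 0, -0.1932, 0.083, -0.02, 0, 0, 0], "grip": 100}}

```text
time: 13.8
eef_pos: [0.5919, 0.1751, 0.25]
tcp_rot: [0.756, 0.654, 0.0, 0.0]
contact_force: [1.0, -0.5, -0.4]
opening: 0.998
finger_force: 0.0
```

Request:
{"op": "carry_out", "data": {"deltas": [-0.0483, 0.0207, 0, 0, 0, 0, -0.0966, 0.0415, 0, 0, 0, 0, -0.1449, 0.0623, 0, 0, 0, 0, -0.1932, 0.083, 0, 0, 0, 0]}}

```text
time: 14.3
eef_pos: [0.6461, -0.0282, 0.2498]
tcp_rot: [0.757, 0.654, -0.0, -0.0]
contact_force: [0.2, 0.8, -0.1]
opening: 0.999
finger_force: 0.0
```

```bash
python3 - <<'E'
from h import *
comps(("top","scene"),((.08,.096),(.097,.105)),(.25,.75,-.55,.48)); s=ctrl.get_state();print(s["eef_pos"])
E
```

```text
top 0.08 [132. 209.] 83 [0.5351 0.3785 0.0883] [0.032 0.031] 5.0 [111. 106.  98.]
top 0.08 [254. 242.] 67 [ 0.4384 -0.0207  0.085 ] [0.024 0.059] 79.4 [28. 26. 25.]
top 0.097 [196. 171.] 99 [0.667  0.1763 0.1003] [0.018 0.11 ] 81.8 [164. 165. 167.]
top 0.097 [212. 180.] 399 [0.6383 0.1227 0.1009] [0.071 0.139] 86.3 [163. 163. 164.]
top 0.097 [273. 193.] 483 [ 0.6005 -0.0786  0.1007] [0.084 0.123] 79.1 [144. 140. 139.]
top 0.097 [353. 200.] 101 [ 0.5839 -0.3375  0.1007] [0.044 0.045] 46.2 [162. 163. 165.]
top 0.097 [201. 211.] 154 [0.5325 0.1539 0.1009] [0.083 0.054] 83.2 [157. 157. 157.]
top 0.097 [267. 221.] 249 [ 0.5048 -0.0617  0.1011] [0.083 0.052] 81.6 [142. 139. 137.]
top 0.097 [320. 231.] 109 [ 0.4794 -0.2332  0.1008] [0.043 0.045] 0.5 [165. 166. 168.]
top 0.097 [352. 239.] 116 [ 0.4543 -0.3345  0.101 ] [0.045 0.044] 34.4 [167. 118. 133.]
scene 0.08 [440. 203.] 86 [0.5402 0.379  0.0856] [0.033 0.034] 40.3 [99. 97. 93.]
scene 0.08 [308. 207.] 103 [ 0.4503 -0.0087  0.0849] [0.055 0.031] 58.7 [32. 31. 30.]
scene 0.08 [236. 233.] 75 [ 0.4985 -0.2344  0.0892] [0.026 0.047] 3.4 [101
[... 575 characters left out ...]
.1008] [0.121 0.032] 88.6 [119. 118. 116.]
scene 0.097 [357. 237.] 1028 [0.6075 0.0861 0.0993] [0.157 0.115] 83.6 [157. 156. 154.]
scene 0.097 [235. 227.] 113 [ 0.4832 -0.2335  0.0992] [0.044 0.045] 38.8 [174. 178. 175.]
scene 0.097 [198. 228.] 128 [ 0.4593 -0.3348  0.0995] [0.042 0.047] 20.9 [171. 113. 130.]
scene 0.097 [303. 240.] 712 [ 0.5788 -0.0632  0.0993] [0.116 0.115] 81.6 [130. 128. 127.]
scene 0.097 [392. 233.] 43 [0.6192 0.1854 0.0996] [0.017 0.046] 80.1 [167. 170. 168.]
scene 0.097 [349. 265.] 730 [0.6902 0.032  0.0993] [0.081 0.315] 2.7 [121. 120. 118.]
scene 0.097 [205. 265.] 150 [ 0.5921 -0.3369  0.0994] [0.044 0.047] 29.2 [172. 177. 175.]
[ 0.64665001 -0.03152525  0.2495557 ]
```

Request:
{"op": "carry_out", "data": {"deltas": [0.004, 0, 0.045, 0, 0, 0, 0.004, 0, 0.09, 0, 0, 0, 0.004, 0, 0.096, 0, 0, 0, 0.004, 0, 0.096, 0, 0, 0]}}

```text
time: 14.9
eef_pos: [0.6468, -0.0221, 0.1549]
tcp_rot: [0.756, 0.654, 0.0, 0.0]
contact_force: [0.5, 0.4, -0.2]
opening: 0.995
finger_force: 0.0
```

Request:
{"op": "carry_out", "data": {"deltas": [0, 0, 0, 0, 0, 0, 0, 0, 0, 0, 0, 0, 0, 0, 0, 0, 0, 0, 0, 0, 0, 0, 0, 0], "grip": 0}}

```text
time: 15.4
eef_pos: [0.6464, -0.0224, 0.1557]
tcp_rot: [0.756, 0.654, -0.0, -0.0]
contact_force: [-3.1, -0.3, 6.6]
opening: 0.385
finger_force: 24.8
```

Request:
{"op": "carry_out", "data": {"deltas": [0, 0, -0.04, 0, 0, 0, 0, 0, -0.085, 0, 0, 0, 0, 0, -0.13, 0, 0, 0]}}

```text
time: 15.78
eef_pos: [0.6464, -0.0225, 0.2849]
tcp_rot: [0.756, 0.654, -0.0, -0.0]
contact_force: [0.3, -0.8, -1.6]
opening: 0.387
finger_force: 25.1
```

Request:
{"op": "carry_out", "data": {"deltas": [0.0388, -0.0256, 0, 0, 0, 0, 0.0776, -0.0512, 0, 0, 0, 0, 0.1163, -0.0769, 0, 0, 0, 0, 0.1551, -0.1025, 0, 0, 0, 0, 0.1939, -0.1281, 0, 0, 0, 0]}}

```text
time: 16.4
eef_pos: [0.5471, 0.1892, 0.2839]
tcp_rot: [0.757, 0.654, 0.0, 0.0]
contact_force: [0.6, 0.4, -1.6]
opening: 0.391
finger_force: 25.2
```

Request:
{"op": "carry_out", "data": {"deltas": [0.0388, -0.0256, 0, 0, 0, 0, 0.0776, -0.0512, 0, 0, 0, 0, 0.1163, -0.0769, 0, 0, 0, 0, 0.1551, -0.1025, 0, 0, 0, 0, 0.1939, -0.1281, 0, 0, 0, 0]}}

```text
time: 17.02
eef_pos: [0.4484, 0.3996, 0.2839]
tcp_rot: [0.756, 0.654, 0.0, 0.0]
contact_force: [0.4, 0.0, -1.4]
opening: 0.384
finger_force: 25.2
```

Request:
{"op": "carry_out", "data": {"deltas": [0, 0, 0.05, 0, 0, 0, 0, 0, 0.1, 0, 0, 0, 0, 0, 0.15, 0, 0, 0, 0, 0, 0.19, 0, 0, 0, 0, 0, 0.19, 0, 0, 0]}}

```text
time: 17.65
eef_pos: [0.4463, 0.3965, 0.0898]
tcp_rot: [0.757, 0.654, -0.004, -0.001]
contact_force: [0.3, -0.5, -1.3]
opening: 0.388
finger_force: 25.2
```

Request:
{"op": "carry_out", "data": {"deltas": [0, 0, 0.012, 0, 0, 0, 0, 0, 0.022, 0, 0, 0, 0, 0, 0.027, 0, 0, 0, 0, 0, 0.028, 0, 0, 0, 0, 0, 0.028, 0, 0, 0]}}

```text
time: 18.27
eef_pos: [0.4493, 0.3985, 0.0667]
tcp_rot: [0.756, 0.654, 0.0, 0.0]
contact_force: [0.2, 0.5, -0.9]
opening: 0.391
finger_force: 25.2
```

Request:
{"op": "carry_out", "data": {"deltas": [0, 0, 0.003, 0, 0, 0, 0, 0, 0.005, 0, 0, 0, 0, 0, 0.006, 0, 0, 0, 0, 0, 0.007, 0, 0, 0, 0, 0, 0.007, 0, 0, 0]}}

```text
time: 18.9
eef_pos: [0.4491, 0.3985, 0.0598]
tcp_rot: [0.756, 0.654, 0.0, -0.0]
contact_force: [-1.1, -0.6, 1.6]
opening: 0.389
finger_force: 25.6
```

Request:
{"op": "carry_out", "data": {"deltas": [0, 0, 0, 0, 0, 0, 0, 0, 0, 0, 0, 0, 0, 0, -0.05, 0, 0, 0, 0, 0, -0.11, 0, 0, 0, 0, 0, -0.17, 0, 0, 0], "grip": 60}}

```text
time: 19.52
eef_pos: [0.4488, 0.3981, 0.2308]
tcp_rot: [0.757, 0.654, -0.0, 0.0]
contact_force: [0.9, 0.5, -0.5]
opening: 0.602
finger_force: 0.0
```

Request:
{"op": "carry_out", "data": {"deltas": [-0.0517, 0.0103, 0, 0, 0, 0, -0.1034, 0.0206, 0, 0, 0, 0, -0.1551, 0.031, 0, 0, 0, 0, -0.2068, 0.0413, 0, 0, 0, 0], "grip": 100}}

```text
time: 20.02
eef_pos: [0.4599, 0.1861, 0.2294]
tcp_rot: [0.756, 0.654, 0.0, 0.0]
contact_force: [-0.2, 0.1, -0.5]
opening: 0.999
finger_force: 0.0
```

Request:
{"op": "carry_out", "data": {"deltas": [-0.0517, 0.0103, 0, 0, 0, 0, -0.1034, 0.0206, 0, 0, 0, 0, -0.1551, 0.031, 0, 0, 0, 0, -0.2068, 0.0413, 0, 0, 0, 0]}}

```text
time: 20.52
eef_pos: [0.4709, -0.0246, 0.2295]
tcp_rot: [0.756, 0.654, 0.0, 0.0]
contact_force: [0.8, -0.4, -0.1]
opening: 0.998
finger_force: 0.0
```

Request:
{"op": "carry_out", "data": {"deltas": [-0.0517, 0.0103, 0, 0, 0, 0, -0.1034, 0.0206, 0, 0, 0, 0, -0.1551, 0.031, 0, 0, 0, 0, -0.2068, 0.0413, 0, 0, 0, 0, -0.2068, 0.0413, 0, 0, 0, 0]}}

```text
time: 21.15
eef_pos: [0.4818, -0.2366, 0.2292]
tcp_rot: [0.758, 0.652, -0.0, 0.0]
contact_force: [-1.3, -0.4, 0.4]
opening: 1.0
finger_force: 0.0
```

```bash
python3 - <<'E'
from h import *
comps(("top","scene"),((.08,.096),),(.25,.75,.3,.48));comps(("top","scene"),((.097,.105),),(.25,.75,-.55,-.15)); s=ctrl.get_state();print(s["eef_pos"],s["tcp_rot"])
E
```

```text
top 0.08 [132. 209.] 81 [0.536  0.3787 0.088 ] [0.031 0.032] 1.0 [111. 106.  98.]
top 0.08 [125. 236.] 84 [0.4464 0.3933 0.0887] [0.034 0.031] 65.7 [113. 108. 100.]
scene 0.08 [432. 182.] 77 [0.4524 0.3936 0.0862] [0.032 0.038] 57.4 [98. 96. 93.]
scene 0.08 [441. 203.] 88 [0.5406 0.379  0.0859] [0.033 0.033] 45.6 [100.  98.  94.]
top 0.097 [354. 197.] 73 [ 0.593  -0.3414  0.1011] [0.045 0.028] 54.3 [166. 167. 169.]
top 0.097 [352. 240.] 118 [ 0.4533 -0.3351  0.1004] [0.045 0.045] 4.4 [165. 116. 132.]
scene 0.097 [235. 227.] 112 [ 0.4836 -0.2339  0.099 ] [0.042 0.05 ] 78.6 [117. 111. 104.]
scene 0.097 [199. 228.] 121 [ 0.4598 -0.3338  0.0991] [0.045 0.046] 48.4 [171. 113. 129.]
scene 0.097 [205. 265.] 151 [ 0.5913 -0.3376  0.0993] [0.046 0.047] 46.0 [176. 181. 179.]
[ 0.48190035 -0.2323879   0.22909079] [ 7.56152097e-01  6.54395824e-01  8.36188094e-05 -3.22532459e-04]
```

Request:
{"op": "carry_out", "data": {"deltas": [0, 0, 0.05, 0, 0, 0, 0, 0, 0.1, 0, 0, 0, 0, 0, 0.15, 0, 0, 0, 0, 0, 0.161, 0, 0, 0, 0, 0, 0.161, 0, 0, 0]}}

```text
time: 21.98
eef_pos: [0.4824, -0.2328, 0.0688]
tcp_rot: [0.756, 0.655, 0.0, -0.0]
contact_force: [0.8, -0.4, 0.6]
opening: 1.0
finger_force: 0.0
```

Request:
{"op": "carry_out", "data": {"deltas": [0, 0, 0, 0, 0, 0, 0, 0, 0, 0, 0, 0, 0, 0, 0, 0, 0, 0, 0, 0, 0, 0, 0, 0], "grip": 0, "grip_force": 35}}

```text
time: 22.48
eef_pos: [0.4832, -0.2344, 0.0705]
tcp_rot: [0.756, 0.654, 0.0, 0.002]
contact_force: [-0.3, 1.5, 5.8]
opening: 0.552
finger_force: 36.8
```

Request:
{"op": "carry_out", "data": {"deltas": [0, 0, -0.04, 0, 0, 0, 0, 0, -0.085, 0, 0, 0, 0, 0, -0.13, 0, 0, 0, 0, 0, -0.17, 0, 0, 0, 0, 0, -0.17, 0, 0, 0]}}

```text
time: 23.1
eef_pos: [0.4836, -0.2347, 0.2423]
tcp_rot: [0.757, 0.654, 0.001, 0.004]
contact_force: [-0.2, -0.2, -2.5]
opening: 0.551
finger_force: 37.7
```

Request:
{"op": "carry_out", "data": {"deltas": [0.0357, 0.0146, 0, 0, 0, 0, 0.0715, 0.0292, 0, 0, 0, 0, 0.1072, 0.0438, 0, 0, 0, 0, 0.143, 0.0585, 0, 0, 0, 0]}}

```text
time: 23.6
eef_pos: [0.5597, -0.0989, 0.2349]
tcp_rot: [0.757, 0.654, -0.001, -0.002]
contact_force: [0.7, 0.2, -0.8]
opening: 0.549
finger_force: 37.5
```

Request:
{"op": "carry_out", "data": {"deltas": [0.0357, 0.0146, 0, 0, 0, 0, 0.0715, 0.0292, 0, 0, 0, 0, 0.1072, 0.0438, 0, 0, 0, 0, 0.143, 0.0585, 0, 0, 0, 0, 0.143, 0.0585, 0, 0, 0, 0]}}

```text
time: 24.22
eef_pos: [0.6384, 0.0349, 0.2346]
tcp_rot: [0.755, 0.655, -0.002, -0.002]
contact_force: [-0.2, -0.2, -3.2]
opening: 0.551
finger_force: 37.6
```

Request:
{"op": "carry_out", "data": {"deltas": [0, 0, 0.03, 0, 0, 0, 0, 0, 0.055, 0, 0, 0, 0, 0, 0.062, 0, 0, 0, 0, 0, 0.065, 0, 0, 0, 0, 0, 0.065, 0, 0, 0]}}

```text
time: 24.85
eef_pos: [0.6395, 0.0323, 0.1741]
tcp_rot: [0.757, 0.654, 0.0, 0.0]
contact_force: [0.1, -0.7, -1.9]
opening: 0.552
finger_force: 37.6
```

Request:
{"op": "carry_out", "data": {"deltas": [0, 0, 0.001, 0, 0, 0, 0, 0, 0.002, 0, 0, 0, 0, 0, 0.003, 0, 0, 0, 0, 0, 0.003, 0, 0, 0]}}

```text
time: 25.35
eef_pos: [0.6393, 0.0327, 0.1707]
tcp_rot: [0.756, 0.654, 0.0, 0.0]
contact_force: [0.7, 0.0, -1.2]
opening: 0.552
finger_force: 37.8
```

Request:
{"op": "carry_out", "data": {"deltas": [0, 0, 0.001, 0, 0, 0, 0, 0, 0.0015, 0, 0, 0, 0, 0, 0.0015, 0, 0, 0]}}

```text
time: 25.72
eef_pos: [0.6396, 0.0327, 0.1706]
tcp_rot: [0.756, 0.654, 0.001, 0.0]
contact_force: [-3.4, 1.7, 5.1]
opening: 0.547
finger_force: 38.2
```

Request:
{"op": "carry_out", "data": {"deltas": [0, 0, 0, 0, 0, 0, 0, 0, 0, 0, 0, 0, 0, 0, 0, 0, 0, 0, 0, 0, -0.04, 0, 0, 0, 0, 0, -0.09, 0, 0, 0], "grip": 100}}

```text
time: 26.35
eef_pos: [0.6381, 0.0326, 0.2576]
tcp_rot: [0.757, 0.654, -0.001, -0.002]
contact_force: [-0.1, 0.1, 0.2]
opening: 0.999
finger_force: 0.0
```

Request:
{"op": "carry_out", "data": {"deltas": [-0.0467, 0.0005, 0, 0, 0, 0, -0.0934, 0.001, 0, 0, 0, 0, -0.1401, 0.0015, 0, 0, 0, 0, -0.1868, 0.002, 0, 0, 0, 0]}}

```text
time: 26.85
eef_pos: [0.6138, -0.1539, 0.2587]
tcp_rot: [0.756, 0.654, 0.0, 0.0]
contact_force: [-0.1, -0.0, -0.0]
opening: 1.002
finger_force: 0.0
```

Request:
{"op": "carry_out", "data": {"deltas": [-0.0467, 0.0005, 0, 0, 0, 0, -0.0934, 0.001, 0, 0, 0, 0, -0.1401, 0.0015, 0, 0, 0, 0, -0.1869, 0.002, 0, 0, 0, 0, -0.1869, 0.002, 0, 0, 0, 0]}}

```text
time: 27.48
eef_pos: [0.588, -0.341, 0.2581]
tcp_rot: [0.758, 0.652, -0.0, -0.0]
contact_force: [0.9, 0.1, 0.3]
opening: 0.996
finger_force: 0.0
```

```bash
python3 - <<'E'
from h import *
comps(("top","scene"),((.195,.205),),(.4,.75,-.1,.15));comps(("top","scene"),((.097,.105),),(.25,.75,-.55,-.15)); s=ctrl.get_state();print(s["eef_pos"],s["tcp_rot"])
E
```

```text
top 0.195 [238. 172.] 143 [0.6396 0.0326 0.2001] [0.046 0.045] 23.5 [167. 168. 169.]
scene 0.195 [347. 228.] 205 [0.6431 0.0327 0.1982] [0.048 0.046] 2.2 [181. 185. 182.]
top 0.097 [352. 239.] 127 [ 0.4536 -0.3358  0.1005] [0.046 0.043] 27.3 [172. 123. 139.]
scene 0.097 [203. 227.] 47 [ 0.4579 -0.3225  0.0996] [0.017 0.042] 81.1 [179. 119. 136.]
scene 0.097 [205. 265.] 153 [ 0.5915 -0.3368  0.0994] [0.045 0.044] 49.7 [129. 123. 116.]
[ 0.58930535 -0.33663929  0.25866975] [ 7.56124388e-01  6.54427855e-01  1.40983977e-04 -2.67711910e-04]
```

Request:
{"op": "carry_out", "data": {"deltas": [0, 0, 0.05, 0, 0, 0, 0, 0, 0.1, 0, 0, 0, 0, 0, 0.15, 0, 0, 0, 0, 0, 0.19, 0, 0, 0, 0, 0, 0.19, 0, 0, 0]}}

```text
time: 28.3
eef_pos: [0.5869, -0.3343, 0.0644]
tcp_rot: [0.756, 0.655, -0.001, -0.005]
contact_force: [-0.3, 0.4, 1.0]
opening: 1.0
finger_force: 0.0
```

Request:
{"op": "carry_out", "data": {"deltas": [0, 0, 0, 0, 0, 0, 0, 0, 0, 0, 0, 0, 0, 0, 0, 0, 0, 0, 0, 0, 0, 0, 0, 0], "grip": 0, "grip_force": 35}}

```text
time: 28.8
eef_pos: [0.5905, -0.3387, 0.0721]
tcp_rot: [0.756, 0.654, 0.001, 0.002]
contact_force: [0.1, 1.6, 6.4]
opening: 0.55
finger_force: 36.3
```

Request:
{"op": "carry_out", "data": {"deltas": [0, 0, -0.045, 0, 0, 0, 0, 0, -0.1, 0, 0, 0, 0, 0, -0.15, 0, 0, 0, 0, 0, -0.19, 0, 0, 0, 0, 0, -0.19, 0, 0, 0]}}

```text
time: 29.42
eef_pos: [0.5907, -0.339, 0.2645]
tcp_rot: [0.756, 0.654, 0.001, 0.005]
contact_force: [0.1, -0.3, -1.3]
opening: 0.547
finger_force: 37.1
```

Request:
{"op": "carry_out", "data": {"deltas": [0.0384, -0.0005, 0, 0, 0, 0, 0.0768, -0.0011, 0, 0, 0, 0, 0.1153, -0.0016, 0, 0, 0, 0, 0.1537, -0.0022, 0, 0, 0, 0]}}

```text
time: 29.92
eef_pos: [0.608, -0.1837, 0.2557]
tcp_rot: [0.757, 0.654, -0.001, -0.002]
contact_force: [0.7, -0.6, -2.4]
opening: 0.547
finger_force: 37.0
```

Request:
{"op": "carry_out", "data": {"deltas": [0.0384, -0.0005, 0, 0, 0, 0, 0.0768, -0.0011, 0, 0, 0, 0, 0.1153, -0.0016, 0, 0, 0, 0, 0.1537, -0.0022, 0, 0, 0, 0, 0.1537, -0.0022, 0, 0, 0, 0]}}

```text
time: 30.55
eef_pos: [0.628, -0.0302, 0.2559]
tcp_rot: [0.755, 0.655, -0.001, -0.002]
contact_force: [0.3, -1.0, -1.1]
opening: 0.544
finger_force: 37.0
```

Request:
{"op": "carry_out", "data": {"deltas": [0, 0, 0.04, 0, 0, 0, 0, 0, 0.07, 0, 0, 0, 0, 0, 0.082, 0, 0, 0, 0, 0, 0.085, 0, 0, 0, 0, 0, 0.085, 0, 0, 0]}}

```text
time: 31.18
eef_pos: [0.6297, -0.0334, 0.1746]
tcp_rot: [0.757, 0.654, 0.0, 0.001]
contact_force: [-0.1, -0.2, -1.6]
opening: 0.548
finger_force: 37.0
```

Request:
{"op": "carry_out", "data": {"deltas": [0, 0, 0.001, 0, 0, 0, 0, 0, 0.002, 0, 0, 0, 0, 0, 0.003, 0, 0, 0, 0, 0, 0.003, 0, 0, 0]}}

```text
time: 31.68
eef_pos: [0.6295, -0.0329, 0.1719]
tcp_rot: [0.756, 0.654, 0.0, 0.0]
contact_force: [-0.8, 1.0, 3.2]
opening: 0.551
finger_force: 37.5
```

Request:
{"op": "carry_out", "data": {"deltas": [0, 0, 0, 0, 0, 0, 0, 0, 0, 0, 0, 0, 0, 0, 0, 0, 0, 0, 0, 0, -0.04, 0, 0, 0, 0, 0, -0.09, 0, 0, 0], "grip": 100}}

```text
time: 32.3
eef_pos: [0.6282, -0.0328, 0.2598]
tcp_rot: [0.756, 0.654, -0.001, -0.002]
contact_force: [1.2, -0.7, 0.3]
opening: 0.999
finger_force: 0.0
```

Request:
{"op": "carry_out", "data": {"deltas": [0.0482, -0.0217, 0, 0, 0, 0, 0.0965, -0.0433, 0, 0, 0, 0, 0.1447, -0.065, 0, 0, 0, 0, 0.1929, -0.0866, 0, 0, 0, 0]}}

```text
time: 32.8
eef_pos: [0.5707, 0.1719, 0.2609]
tcp_rot: [0.757, 0.654, 0.0, 0.0]
contact_force: [0.0, -0.1, -0.1]
opening: 0.998
finger_force: 0.0
```

Request:
{"op": "carry_out", "data": {"deltas": [0, 0, 0, 0, 0, -0.18, 0, 0, 0, 0, 0, -0.36, 0, 0, 0, 0, 0, -0.54, 0, 0, 0, 0, 0, -0.72, 0, 0, 0, 0, 0, -0.9]}}

```text
time: 33.42
eef_pos: [0.5713, 0.1704, 0.2607]
tcp_rot: [0.394, 0.919, -0.0, -0.0]
contact_force: [0.0, 0.0, -0.7]
opening: 1.006
finger_force: 0.0
```

Request:
{"op": "carry_out", "data": {"deltas": [0, 0, 0, 0, 0, -0.18, 0, 0, 0, 0, 0, -0.36, 0, 0, 0, 0, 0, -0.53, 0, 0, 0, 0, 0, -0.53]}}

```text
time: 33.92
eef_pos: [0.5713, 0.1704, 0.2607]
tcp_rot: [0.143, 0.99, -0.0, -0.0]
contact_force: [0.7, 1.1, -0.2]
opening: 0.996
finger_force: 0.0
```

```bash
python3 - <<'E'
from h import *
comps(("top","scene"),((.195,.205),),(.4,.75,-.1,.15));comps(("scene",),((.17,.187),),(.5,.65,.1,.23)); s=ctrl.get_state();print(s["eef_pos"],s["tcp_rot"])
im=cv2.imread("pics/last_scene.png")[150:300,250:450];cv2.imwrite("pics/d.png",cv2.resize(im,None,fx=4,fy=4,interpolation=cv2.INTER_CUBIC))
E
```

```text
top 0.195 [238. 172.] 158 [0.6386 0.0325 0.1998] [0.046 0.046] 18.9 [165. 166. 167.]
top 0.195 [258. 176.] 150 [ 0.6287 -0.0315  0.2003] [0.046 0.046] 16.3 [165. 166. 168.]
scene 0.195 [347. 228.] 199 [0.6434 0.033  0.1981] [0.046 0.048] 50.2 [172. 176. 172.]
scene 0.195 [322. 230.] 201 [ 0.6332 -0.0313  0.198 ] [0.044 0.05 ] 72.8 [175. 179. 176.]
scene 0.17 [385. 204.] 90 [0.5743 0.1708 0.1777] [0.015 0.059] 71.9 [41. 40. 38.]
[0.57129259 0.17041284 0.26079498] [ 1.43489868e-01  9.89651786e-01 -8.66484645e-06 -1.72213855e-05]
```

View pics/d.png

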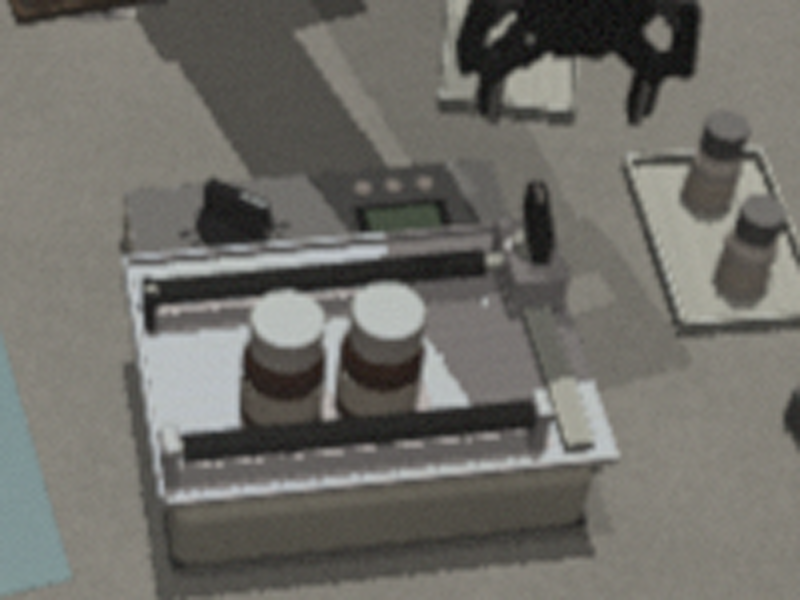

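Both wide bottles stand between the bars and both narrow ones stand in the tray. The knob wing lies along the slide, below the fingers. One quick check for a third wide bottle anywhere.

```bash
python3 - <<'E'
from h import *
comps(("top","scene"),((.09,.108),),(-.9,1.3,-1.3,1.2))
for c in("top","scene"): print([(np.round(x["uv"]).tolist(),round(x["score"],2)) for x in ctrl.find_in(c,"bottle_1")])
E
```

```text
top 0.09 [485. 129.] 31 [ 0.8404 -0.7819  0.0995] [0.021 0.018] 88.5 [100.  95.  89.]
top 0.09 [474. 131.] 29 [ 0.8311 -0.7468  0.0981] [0.017 0.021] 45.2 [97. 94. 89.]
top 0.09 [464. 133.] 28 [ 0.8219 -0.7123  0.0998] [0.017 0.016] 44.9 [95. 91. 86.]
top 0.09 [454. 135.] 26 [ 0.8138 -0.6781  0.0994] [0.017 0.017] 3.0 [98. 94. 88.]
top 0.09 [444. 138.] 29 [ 0.8041 -0.6423  0.1   ] [0.017 0.016] 7.7 [96. 91. 85.]
top 0.09 [433. 140.] 28 [ 0.7958 -0.6079  0.0997] [0.016 0.018] 47.1 [102.  97.  92.]
top 0.09 [488. 140.] 29 [ 0.8014 -0.7925  0.0994] [0.016 0.02 ] 35.5 [96. 92. 87.]
top 0.09 [468. 144.] 26 [ 0.7832 -0.7222  0.0993] [0.014 0.018] 45.0 [93. 89. 84.]
top 0.09 [458. 147.] 27 [ 0.7752 -0.6882  0.0989] [0.015 0.016] 67.8 [100.  95.  91.]
top 0.09 [447. 149.] 28 [ 0.7662 -0.6526  0.0992] [0.014 0.021] 46.0 [100.  96.  91.]
top 0.09 [437. 151.] 29 [ 0.7561 -0.6175  0.0994] [0.014 0.02 ] 46.0 [95. 90. 85.]
top 0.09 [242. 198.] 3354 [0.5801 0.0226 0.1002] [0.305 0.213] 81.8 [153. 152. 151.]
top 0.09 [541. 230.] 596 [ 0.5014 -0.9527  0.0984] [0.109 0.216] 86.2 [ 11. 103.  84.]
top 0
[... 1886 characters left out ...]
ne 0.09 [ 34. 378.] 70 [ 0.7975 -0.7558  0.0978] [0.02  0.017] 38.3 [94. 93. 89.]
scene 0.09 [ 71. 378.] 69 [ 0.8183 -0.6767  0.0974] [0.018 0.017] 66.3 [98. 97. 94.]
scene 0.09 [ 17. 386.] 72 [ 0.8064 -0.7911  0.0978] [0.018 0.018] 43.2 [95. 94. 91.]
scene 0.09 [ 55. 386.] 65 [ 0.8273 -0.7118  0.098 ] [0.019 0.017] 35.1 [98. 97. 94.]
scene 0.09 [ 38. 394.] 68 [ 0.836  -0.7463  0.0982] [0.017 0.017] 50.3 [98. 97. 93.]
scene 0.09 [ 21. 402.] 75 [ 0.8447 -0.7812  0.0975] [0.018 0.018] 19.6 [98. 97. 94.]
[([238.0, 176.0], 0.89), ([349.0, 244.0], 0.59), ([260.0, 180.0], 0.54)]
[([320.0, 240.0], 0.84), ([345.0, 236.0], 0.79), ([198.0, 239.0], 0.68), ([474.0, 251.0], 0.68), ([385.0, 206.0], 0.45)]
```

View pics/last_top.png

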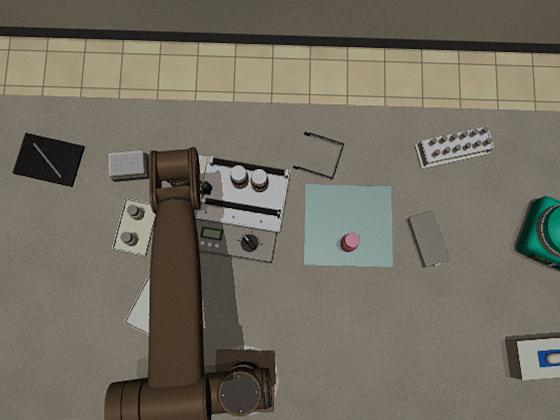

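The full top view shows only two wide bottles (both on the platform), the pink one left on the mat, and the bystanders undisturbed. Gripping the knob.

Request:
{"op": "carry_out", "data": {"deltas": [0, 0, 0.04, 0, 0, 0, 0, 0, 0.08, 0, 0, 0, 0, 0, 0.1065, 0, 0, 0, 0, 0, 0.1065, 0, 0, 0]}}

```text
time: 34.78
eef_pos: [0.5694, 0.1702, 0.1515]
tcp_rot: [0.143, 0.99, -0.001, -0.003]
contact_force: [-0.0, -0.1, 1.1]
opening: 0.998
finger_force: 0.0
```

Request:
{"op": "carry_out", "data": {"deltas": [0, 0, 0, 0, 0, 0, 0, 0, 0, 0, 0, 0, 0, 0, 0, 0, 0, 0, 0, 0, 0, 0, 0, 0, 0, 0, 0, 0, 0, 0], "grip": 0, "grip_force": 60}}

```text
time: 35.4
eef_pos: [0.5721, 0.1718, 0.1555]
tcp_rot: [0.143, 0.99, 0.002, 0.001]
contact_force: [0.8, 4.9, 2.6]
opening: 0.153
finger_force: 61.0
```

Request:
{"op": "carry_out", "data": {"deltas": [-0.0099, 0.0014, 0, 0, 0, 0, -0.0198, 0.0028, 0, 0, 0, 0, -0.0297, 0.0042, 0, 0, 0, 0, -0.0396, 0.0056, 0, 0, 0, 0, -0.0475, 0.0068, 0, 0, 0, 0]}}

```text
time: 36.02
eef_pos: [0.6191, 0.165, 0.1555]
tcp_rot: [0.142, 0.99, 0.001, -0.0]
contact_force: [-2.1, 5.8, 3.7]
opening: 0.148
finger_force: 61.2
```

Request:
{"op": "carry_out", "data": {"deltas": [-0.002, 0.0003, 0, 0, 0, 0, -0.004, 0.0006, 0, 0, 0, 0, -0.005, 0.0007, 0, 0, 0, 0]}}

```text
time: 36.4
eef_pos: [0.6238, 0.1643, 0.1556]
tcp_rot: [0.142, 0.99, 0.001, -0.0]
contact_force: [-1.9, 4.5, 4.1]
opening: 0.149
finger_force: 61.2
```

Request:
{"op": "carry_out", "data": {"deltas": [-0.001, 0.0001, 0, 0, 0, 0, -0.002, 0.0003, 0, 0, 0, 0, -0.002, 0.0003, 0, 0, 0, 0]}}

```text
time: 36.78
eef_pos: [0.6255, 0.1641, 0.1555]
tcp_rot: [0.142, 0.99, 0.001, -0.0]
contact_force: [-2.0, 4.7, 3.7]
opening: 0.147
finger_force: 61.3
```

Request:
{"op": "carry_out", "data": {"deltas": [-0.001, 0.0001, 0, 0, 0, 0, -0.001, 0.0001, 0, 0, 0, 0]}}

```text
time: 37.02
eef_pos: [0.6264, 0.164, 0.1555]
tcp_rot: [0.142, 0.99, 0.001, -0.0]
contact_force: [-2.5, 5.1, 3.9]
opening: 0.148
finger_force: 61.4
```

Request:
{"op": "carry_out", "data": {"deltas": [-0.001, 0.0001, 0, 0, 0, 0, -0.001, 0.0001, 0, 0, 0, 0]}}

```text
time: 37.28
eef_pos: [0.6274, 0.1638, 0.1555]
tcp_rot: [0.142, 0.99, 0.001, -0.0]
contact_force: [-1.8, 5.0, 4.7]
opening: 0.156
finger_force: 61.4
```

Request:
{"op": "carry_out", "data": {"deltas": [-0.001, 0.0001, 0, 0, 0, 0, -0.001, 0.0001, 0, 0, 0, 0]}}

```text
time: 37.52
eef_pos: [0.6284, 0.1637, 0.1555]
tcp_rot: [0.142, 0.99, 0.001, -0.0]
contact_force: [-1.9, 5.7, 4.6]
opening: 0.15
finger_force: 61.4
```

Request:
{"op": "carry_out", "data": {"deltas": [-0.001, 0.0001, 0, 0, 0, 0, -0.001, 0.0001, 0, 0, 0, 0]}}

```text
time: 37.78
eef_pos: [0.6294, 0.1635, 0.1555]
tcp_rot: [0.142, 0.99, 0.001, -0.0]
contact_force: [-2.4, 5.1, 5.2]
opening: 0.151
finger_force: 61.4
```

Request:
{"op": "carry_out", "data": {"deltas": [-0.001, 0.0001, 0, 0, 0, 0, -0.001, 0.0001, 0, 0, 0, 0]}}

```text
time: 38.02
eef_pos: [0.6299, 0.1635, 0.1555]
tcp_rot: [0.142, 0.99, 0.001, -0.001]
contact_force: [-4.4, 5.1, 5.0]
opening: 0.148
finger_force: 61.5
```

```bash
python3 - <<'E'
from h import *
comps(("top","scene"),((.195,.205),),(.4,.75,-.1,.15));comps(("scene","top"),((.132,.143),),(.5,.8,-.15,.13))
im=cv2.imread("pics/last_scene.png")[180:290,270:430];cv2.imwrite("pics/e.png",cv2.resize(im,None,fx=5,fy=5,interpolation=cv2.INTER_CUBIC))
E
```

```text
top 0.195 [238. 171.] 157 [0.6444 0.0322 0.1998] [0.043 0.046] 87.0 [164. 165. 167.]
top 0.195 [259. 174.] 142 [ 0.6347 -0.0339  0.1999] [0.047 0.043] 0.9 [168. 168. 171.]
scene 0.195 [347. 229.] 196 [0.6485 0.0327 0.1981] [0.044 0.046] 70.3 [177. 181. 178.]
scene 0.195 [322. 232.] 206 [ 0.6394 -0.0325  0.1983] [0.046 0.044] 19.0 [178. 182. 179.]
scene 0.132 [366. 232.] 100 [0.6226 0.1022 0.1366] [0.056 0.019] 79.5 [35. 35. 33.]
scene 0.132 [334. 234.] 29 [0.6095 0.0154 0.1364] [0.012 0.021] 51.4 [49. 48. 46.]
scene 0.132 [300. 238.] 130 [ 0.5965 -0.0767  0.1362] [0.066 0.025] 79.9 [49. 49. 48.]
scene 0.132 [338. 256.] 678 [0.681  0.0007 0.1371] [0.256 0.05 ] 82.3 [56. 54. 52.]
top 0.132 [249. 166.] 293 [0.6788 0.0021 0.1378] [0.251 0.021] 82.2 [36. 35. 31.]
top 0.132 [245. 188.] 376 [0.6034 0.0129 0.1377] [0.241 0.031] 81.4 [31. 29. 26.]
```

View pics/e.png

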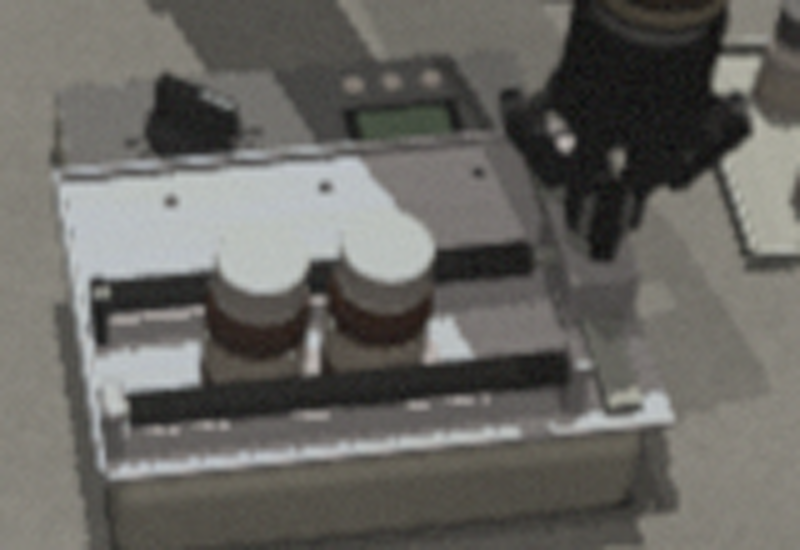

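The crop shows both wide bottles standing upright between the bars, with the near bar touching them. Force is starting to rise, so I'll push on until snug.

Request:
{"op": "carry_out", "data": {"deltas": [-0.001, 0.0001, 0, 0, 0, 0, -0.001, 0.0001, 0, 0, 0, 0]}}

```text
time: 38.48
eef_pos: [0.63, 0.1634, 0.1555]
tcp_rot: [0.142, 0.99, 0.001, -0.002]
contact_force: [-6.3, 5.1, 6.8]
opening: 0.149
finger_force: 61.7
```

Request:
{"op": "carry_out", "data": {"deltas": [-0.001, 0.0001, 0, 0, 0, 0, -0.001, 0.0001, 0, 0, 0, 0]}}

```text
time: 38.72
eef_pos: [0.6301, 0.1634, 0.1555]
tcp_rot: [0.142, 0.99, 0.001, -0.004]
contact_force: [-9.0, 6.1, 8.2]
opening: 0.15
finger_force: 61.9
```

Request:
{"op": "carry_out", "data": {"deltas": [-0.001, 0.0001, 0, 0, 0, 0, -0.001, 0.0001, 0, 0, 0, 0]}}

```text
time: 38.98
eef_pos: [0.6302, 0.1634, 0.1554]
tcp_rot: [0.142, 0.99, 0.001, -0.005]
contact_force: [-11.8, 5.9, 9.3]
opening: 0.148
finger_force: 62.1
```

Blocked at x=0.630 with about 10 N, so the bar is snug. Tightening.

Request:
{"op": "carry_out", "data": {"deltas": [0, 0, 0, 0, 0, 0.15, 0, 0, 0, 0, 0, 0.3, 0, 0, 0, 0, 0, 0.45, 0, 0, 0, 0, 0, 0.6, 0, 0, 0, 0, 0, 0.75]}}

```text
time: 39.6
eef_pos: [0.6286, 0.1613, 0.1554]
tcp_rot: [0.496, 0.868, -0.005, -0.006]
contact_force: [-18.1, -0.7, 13.1]
opening: 0.154
finger_force: 62.6
```

Request:
{"op": "carry_out", "data": {"deltas": [0, 0, 0, 0, 0, 0.15, 0, 0, 0, 0, 0, 0.3, 0, 0, 0, 0, 0, 0.45, 0, 0, 0, 0, 0, 0.6, 0, 0, 0, 0, 0, 0.7]}}

```text
time: 40.22
eef_pos: [0.6262, 0.1608, 0.1555]
tcp_rot: [0.763, 0.646, -0.01, -0.006]
contact_force: [-24.9, -1.4, 16.6]
opening: 0.151
finger_force: 64.1
```

Request:
{"op": "carry_out", "data": {"deltas": [0, 0, 0, 0, 0, 0.03, 0, 0, 0, 0, 0, 0.05, 0, 0, 0, 0, 0, 0.05]}}

```text
time: 40.6
eef_pos: [0.6261, 0.1608, 0.1555]
tcp_rot: [0.776, 0.631, -0.01, -0.005]
contact_force: [-23.7, -1.6, 17.2]
opening: 0.153
finger_force: 73.7
```

```bash
python3 - <<'E'
from h import *
s=ctrl.get_state();print(s["eef_pos"],s["tcp_rot"],s["wrist_torque"],s["contact_force"])
E
```

```text
[0.62611796 0.16080417 0.15548786] [ 0.77589781  0.63075664 -0.01015446 -0.00505365] [-0.20316289  3.70623684  1.58365087] [-23.72337982  -1.60214197  17.1821831 ]
```

Request:
{"op": "carry_out", "data": {"deltas": [0, -0.002, 0, 0, 0, 0, 0, -0.004, 0, 0, 0, 0, 0, -0.004, 0, 0, 0, 0]}}

```text
time: 40.98
eef_pos: [0.6258, 0.1608, 0.1555]
tcp_rot: [0.776, 0.631, -0.006, -0.001]
contact_force: [-13.2, -4.9, 10.4]
opening: 0.153
finger_force: 72.7
```

Request:
{"op": "carry_out", "data": {"deltas": [0, 0, 0, 0, 0, 0, 0, 0, 0, 0, 0, 0, 0, 0, 0, 0, 0, 0, 0, 0, -0.04, 0, 0, 0, 0, 0, -0.1, 0, 0, 0], "grip": 100}}

```text
time: 41.6
eef_pos: [0.6285, 0.1616, 0.252]
tcp_rot: [0.779, 0.627, -0.003, -0.002]
contact_force: [1.9, 0.0, 0.9]
opening: 1.006
finger_force: 0.0
```

```bash
python3 - <<'E'
from h import *
comps(("top","scene"),((.195,.205),(.172,.187)),(.4,.75,-.1,.24));comps(("scene","top"),((.132,.143),),(.5,.8,-.15,.13));comps(("scene","top"),((.085,.115),),(.4,.46,-.05,.05))
s=ctrl.get_state();print(s["eef_pos"],s["tcp_rot"])
a=cv2.resize(cv2.imread("pics/last_scene.png")[180:280,280:440],None,fx=4,fy=4,interpolation=cv2.INTER_CUBIC)
b=cv2.resize(cv2.imread("pics/last_top.png")[222:262,215:279],(640,400),interpolation=cv2.INTER_CUBIC)[:198]
b=cv2.resize(cv2.imread("pics/last_top.png")[220:260,225:271],None,fx=5,fy=5,interpolation=cv2.INTER_CUBIC)
b=cv2.copyMakeBorder(b,0,0,0,640-b.shape[1],0);cv2.imwrite("pics/f.png",np.vstack([a,b]))
E
```

```text
top 0.195 [238. 170.] 150 [0.6447 0.032  0.2   ] [0.048 0.044] 1.8 [165. 167. 168.]
top 0.195 [259. 174.] 147 [ 0.6362 -0.0331  0.1999] [0.046 0.043] 1.7 [167. 168. 170.]
scene 0.195 [347. 230.] 200 [0.649  0.0321 0.1982] [0.044 0.047] 71.8 [175. 179. 176.]
scene 0.195 [322. 232.] 202 [ 0.6399 -0.0325  0.1984] [0.044 0.048] 40.3 [176. 180. 177.]
scene 0.172 [390. 219.] 107 [0.631  0.1624 0.1785] [0.058 0.017] 80.6 [36. 36. 34.]
scene 0.172 [346. 239.] 72 [0.6643 0.0244 0.1798] [0.045 0.018] 62.6 [80. 75. 70.]
scene 0.172 [321. 242.] 65 [ 0.6551 -0.0393  0.1793] [0.048 0.024] 81.1 [81. 76. 71.]
scene 0.132 [366. 232.] 101 [0.6229 0.1024 0.1364] [0.057 0.018] 85.0 [40. 39. 38.]
scene 0.132 [334. 235.] 29 [0.6094 0.0149 0.1363] [0.012 0.02 ] 56.9 [49. 48. 47.]
scene 0.132 [300. 238.] 119 [ 0.5967 -0.076   0.1363] [0.066 0.024] 83.9 [51. 51. 49.]
scene 0.132 [338. 256.] 660 [0.6809 0.001  0.1368] [0.255 0.049] 82.1 [55. 54. 51.]
top 0.132 [224. 162.] 125 [0.6899 0.0816 0.1377] [0.107 0.021] 81.4 [31. 29. 26.]
top 0.132 [250. 166.] 49 [ 0.6789 -0.0028  0.1377] [0.042 0.019] 87.8 [36. 34. 31.]
top 0.132 [274. 170.] 104 [ 0.667  -0.0786  0.1381] [0.09 0.02] 79.2 [39. 37. 34.]
top 0.132 [233. 186.] 238 [0.609  0.0506 0.1378] [0.164 0.027] 81.7 [30. 27. 25.]
top 0.132 [271. 193.] 128 [ 0.5915 -0.0721  0.1375] [0.082 0.023] 79.5 [36. 33. 31.]
scene 0.085 [308. 201.] 129 [ 0.4433 -0.0067  0.1023] [0.049 0.02 ] 45.2 [44. 44. 43.]
top 0.085 [249. 242.] 107 [ 0.4365 -0.0061  0.0992] [0.047 0.047] 79.0 [42. 40. 39.]
[0.62923848 0.161776   0.25285168] [ 7.78940067e-01  6.27097423e-01 -9.24235460e-04 -5.82583908e-04]
```

View pics/f.png

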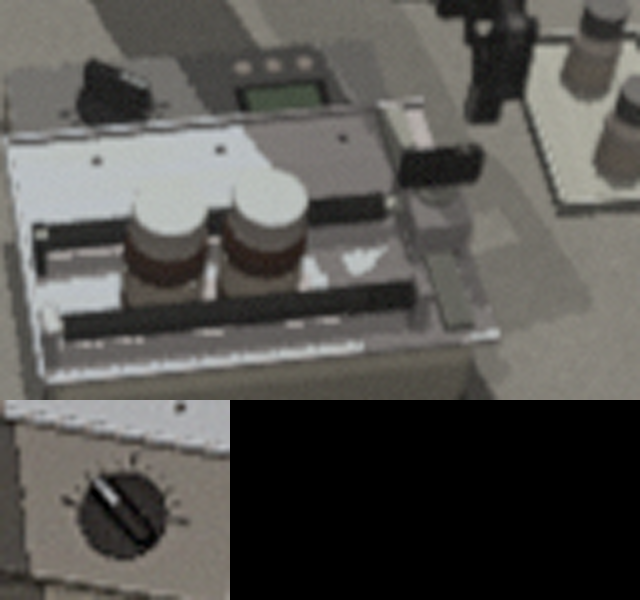

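The clamp wing lies along the bar and the bottles are snug and upright. The dial pointer (crop (100,485) from centre (124,512)) points about 42° left of up, which is number 2. Going to the dial.

Request:
{"op": "carry_out", "data": {"deltas": [-0.0409, -0.0298, 0, 0, 0, 0, -0.0817, -0.0596, 0, 0, 0, 0, -0.1226, -0.0894, 0, 0, 0, 0, -0.1634, -0.1192, 0, 0, 0, 0, -0.2043, -0.149, 0, 0, 0, 0]}}

```text
time: 42.52
eef_pos: [0.4385, -0.0065, 0.2521]
tcp_rot: [0.779, 0.627, -0.001, -0.001]
contact_force: [0.1, -0.5, -0.5]
opening: 1.003
finger_force: 0.0
```

Request:
{"op": "carry_out", "data": {"deltas": [0, 0, 0, 0, 0, 0.16, 0, 0, 0, 0, 0, 0.32, 0, 0, 0, 0, 0, 0.48, 0, 0, 0, 0, 0, 0.601, 0, 0, 0, 0, 0, 0.601]}}

```text
time: 43.15
eef_pos: [0.4398, -0.0057, 0.2525]
tcp_rot: [0.929, 0.369, -0.001, -0.001]
contact_force: [0.9, -1.0, 0.3]
opening: 0.997
finger_force: 0.0
```

Request:
{"op": "carry_out", "data": {"deltas": [0, 0, 0.04, 0, 0, 0, 0, 0, 0.08, 0, 0, 0, 0, 0, 0.1, 0, 0, 0, 0, 0, 0.1, 0, 0, 0]}}

```text
time: 43.65
eef_pos: [0.4386, -0.0054, 0.1516]
tcp_rot: [0.929, 0.369, -0.003, -0.002]
contact_force: [0.3, 0.1, 0.3]
opening: 1.001
finger_force: 0.0
```

```bash
python3 - <<'E'
from h import *
s=ctrl.get_state();print(s["eef_pos"],s["tcp_rot"],s["qpos"])
comps(("top","scene"),((.195,.205),),(.4,.75,-.1,.24))
E
```

```text
[ 0.43863235 -0.00540224  0.15156788] [ 0.92932287  0.36925464 -0.00256624 -0.00185171] [-2.44418318e-01 -1.66323076e-01  2.20448726e+00  1.71447176e-05
  1.10975758e+00  5.69952641e-01]
top 0.195 [238. 170.] 152 [0.6453 0.0315 0.1996] [0.045 0.046] 66.9 [158. 159. 160.]
top 0.195 [259. 174.] 149 [ 0.6353 -0.0337  0.2004] [0.045 0.043] 1.3 [159. 160. 162.]
scene 0.195 [347. 230.] 203 [0.6501 0.0322 0.1982] [0.046 0.049] 61.7 [164. 168. 165.]
scene 0.195 [322. 232.] 206 [ 0.6406 -0.0323  0.1982] [0.045 0.046] 34.6 [164. 168. 165.]
```

Partly close first so the fingers clear the platform lip, then lower.

Request:
{"op": "carry_out", "data": {"deltas": [0, 0, 0, 0, 0, 0, 0, 0, 0, 0, 0, 0, 0, 0, 0, 0, 0, 0, 0, 0, 0, 0, 0, 0], "grip": 42}}

```text
time: 44.25
eef_pos: [0.4407, -0.0059, 0.1546]
tcp_rot: [0.93, 0.369, 0.0, 0.0]
contact_force: [0.3, -0.2, -0.4]
opening: 0.422
finger_force: 0.0
```

Request:
{"op": "carry_out", "data": {"deltas": [0, 0, 0.025, 0, 0, 0, 0, 0, 0.045, 0, 0, 0, 0, 0, 0.063, 0, 0, 0, 0, 0, 0.063, 0, 0, 0]}}

```text
time: 44.75
eef_pos: [0.4394, -0.0056, 0.09]
tcp_rot: [0.93, 0.369, -0.002, -0.001]
contact_force: [0.2, -0.4, -0.2]
opening: 0.42
finger_force: 0.0
```

Request:
{"op": "carry_out", "data": {"deltas": [0, 0, 0, 0, 0, 0, 0, 0, 0, 0, 0, 0, 0, 0, 0, 0, 0, 0, 0, 0, 0, 0, 0, 0], "grip": 0, "grip_force": 50}}

```text
time: 45.25
eef_pos: [0.4387, -0.0036, 0.0922]
tcp_rot: [0.93, 0.368, -0.002, -0.004]
contact_force: [-6.8, 8.0, 7.4]
opening: 0.152
finger_force: 50.1
```

Request:
{"op": "carry_out", "data": {"deltas": [0, 0, 0, 0, 0, 0.15, 0, 0, 0, 0, 0, 0.3, 0, 0, 0, 0, 0, 0.45, 0, 0, 0, 0, 0, 0.6, 0, 0, 0, 0, 0, 0.75]}}

```text
time: 45.88
eef_pos: [0.4386, -0.0034, 0.0922]
tcp_rot: [1.0, -0.0, -0.003, -0.003]
contact_force: [-7.2, 8.6, 6.4]
opening: 0.156
finger_force: 50.1
```

Request:
{"op": "carry_out", "data": {"deltas": [0, 0, 0, 0, 0, 0.15, 0, 0, 0, 0, 0, 0.3, 0, 0, 0, 0, 0, 0.45, 0, 0, 0, 0, 0, 0.45]}}

```text
time: 46.38
eef_pos: [0.4386, -0.0033, 0.0922]
tcp_rot: [0.975, -0.222, -0.004, -0.002]
contact_force: [-6.3, 8.7, 7.0]
opening: 0.153
finger_force: 50.1
```

Request:
{"op": "carry_out", "data": {"deltas": [0, 0, 0, 0, 0, 0, 0, 0, 0, 0, 0, 0, 0, 0, 0, 0, 0, 0], "grip": 42}}

```text
time: 46.75
eef_pos: [0.4412, -0.0062, 0.0919]
tcp_rot: [0.975, -0.221, 0.001, 0.0]
contact_force: [-0.5, 0.4, 1.1]
opening: 0.423
finger_force: 0.0
```

Request:
{"op": "carry_out", "data": {"deltas": [0, 0, -0.04, 0, 0, 0, 0, 0, -0.09, 0, 0, 0, 0, 0, -0.14, 0, 0, 0, 0, 0, -0.16, 0, 0, 0]}}

```text
time: 47.25
eef_pos: [0.4422, -0.0065, 0.2555]
tcp_rot: [0.975, -0.221, 0.003, 0.0]
contact_force: [-0.5, 0.0, 0.8]
opening: 0.42
finger_force: 0.0
```

Request:
{"op": "carry_out", "data": {"deltas": [0.005, 0.05, 0, 0, 0, 0, 0.01, 0.1, 0, 0, 0, 0, 0.015, 0.15, 0, 0, 0, 0, 0.02, 0.2, 0, 0, 0, 0, 0.02, 0.2, 0, 0, 0, 0]}}

```text
time: 47.88
eef_pos: [0.3715, -0.1977, 0.2516]
tcp_rot: [0.975, -0.224, 0.0, 0.0]
contact_force: [-0.2, 0.8, 1.0]
opening: 0.423
finger_force: 0.0
```

```bash
python3 - <<'E'
from h import *
s=ctrl.get_state();print(s["time"],s["eef_pos"],s["tcp_rot"])
comps(("top","scene"),((.195,.205),),(.4,.75,-.1,.24));comps(("scene",),((.172,.187),),(.55,.7,.1,.24))
comps(("top","scene"),((.08,.096),),(.25,.75,.3,.48))
a=cv2.resize(cv2.imread("pics/last_top.png")[215:265,220:300],(800,500),interpolation=cv2.INTER_CUBIC);cv2.imwrite("pics/g.png",a)
E
```

```text
47.875 [ 0.371549   -0.19772532  0.251553  ] [ 9.74651447e-01 -2.23728413e-01  1.04601602e-04  3.79156220e-04]
top 0.195 [238. 170.] 141 [0.645  0.0322 0.2   ] [0.045 0.045] 64.0 [159. 160. 162.]
top 0.195 [259. 174.] 142 [ 0.6344 -0.0332  0.1998] [0.046 0.043] 1.8 [160. 161. 163.]
scene 0.195 [347. 230.] 202 [0.6493 0.0323 0.1982] [0.046 0.047] 15.4 [171. 175. 172.]
scene 0.195 [322. 232.] 206 [ 0.6399 -0.0327  0.1984] [0.048 0.045] 23.1 [171. 175. 172.]
scene 0.172 [391. 219.] 104 [0.631  0.1629 0.1786] [0.055 0.02 ] 78.4 [47. 46. 45.]
top 0.08 [132. 209.] 79 [0.5349 0.3785 0.0882] [0.031 0.031] 87.2 [109. 103.  96.]
top 0.08 [125. 236.] 84 [0.4468 0.3932 0.0883] [0.034 0.031] 73.0 [111. 106.  99.]
scene 0.08 [432. 182.] 80 [0.4523 0.3934 0.0859] [0.031 0.033] 55.8 [95. 93. 90.]
scene 0.08 [441. 203.] 88 [0.5412 0.3791 0.0862] [0.033 0.035] 47.4 [98. 97. 93.]
```

View pics/g.png

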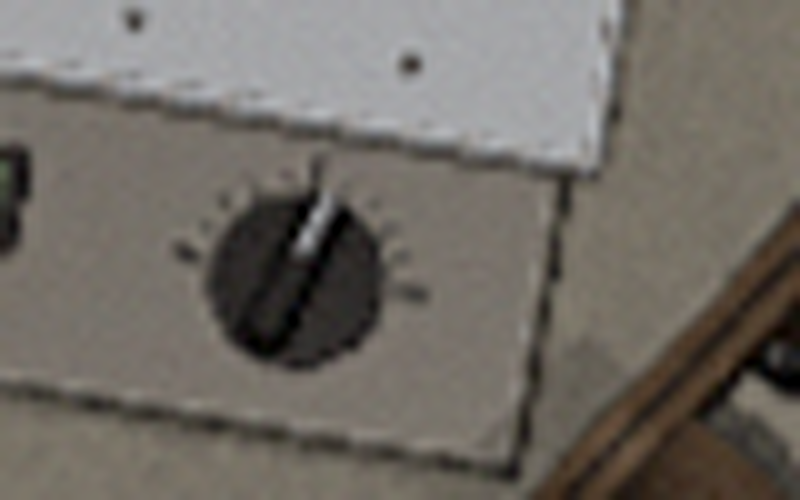

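The pointer now sits one mark clockwise of the long mark 5, so the dial is at 6. One numeric check of its angle from depth.

```bash
python3 - <<'E'
from h import *
for n in("scene","top"):
  for i in range(2):
    im,d=ctrl.read_camera(n);Z=cloud(n,d)
    m=(np.hypot(Z[...,0]-.44,Z[...,1]+.006)<.04)&(Z[...,2]>.1)&(Z[...,2]<.122)
    q=Z[m][:,:2];w,V=np.linalg.eigh(np.cov(q.T));v=V[:,1]*np.sign(V[0,1]);phi=np.arctan2(v[1],v[0])+.1455
    print(n,m.sum(),"phi",phi,"number",5-phi/.3,np.sqrt(w))
E
```

```text
scene 72 phi -0.2963988790684663 number 5.987996263561555 [0.00418389 0.01613143]
scene 70 phi -0.3147683491892864 number 6.049227830630954 [0.00407907 0.01594289]
top 70 phi -0.2759705737127748 number 5.9199019123759165 [0.00404002 0.01463905]
top 68 phi -0.2693456546289602 number 5.897818848763201 [0.0040581  0.01471036]
```

```bash
python3 -c "
from plant import ctrl
print(ctrl.sign_off())"
```

```text
the job is handed in; nothing more can be done
None
```

I reloaded the shaker and handed the job in after about 48 s of the 210 s; no verdict came back, but my last camera check showed two wide bottles snug and upright between the bars, the clamp tight, both narrow bottles in the tray, and the dial at 6.

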